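Rack the washed filling tubes and set out the size discs to dry

TASK

Put the washed filler parts away to dry. First swing the clip stand's steadying leg, by its red knob, all the way out until it snaps in behind its catch; only then press every filling tube down past a sprung blue jaw until it sits fully home in a clip of its own, and slide every dark steel size disc across the bench, without lifting it off, until it lies flat and wholly on the green mat. Leave the bottles, cap, beaker and brush where they are.

Things in the scene. Friction and masses are not known exactly. Their poses are not given: they have to be found in the camera images.
- stand: Clip stand, fixed: base 116 (x) x 206 (y) x 8 mm, origin under its centre. Three clips 66 mm apart along y; each takes a tube lying along x in two 8 mm forks at x = -36 and +36 mm (fingers fit between): rigid white prong on the -y side, white seat, blue sprung jaw with a tooth on the +y side, all up to 74 mm above the bench, flared on top. A low bracket lies under the leg's end position.
- leg (a joint): Steadying leg: 12 mm steel bar on an upright hinge at one front corner, red knob at its free end. Radians: 0 = folded along the stand's front, pointing to the stand's -y; grows as it swings out, clockwise from above; 1.57 = at its stop, pointing to the stand's -x. From 1.3 it must be pushed (about 5 N) over a sprung brass catch that snaps up behind it past 1.45.
- leg_hinge (a point): The leg's hinge axis at the height of the bar (22 mm above the bench); its axes are the stand's.
- leg_knob (a point): Centre of the top of the leg's red knob: 18 mm diameter, upright, from the bar's axis at 22 mm up to this point at 67 mm above the bench; 100 mm from the hinge.
- mat: Green drying mat lying on the bench, 160 (x) x 190 (y) mm, 1 mm thin and no obstacle to sliding; origin at its centre. Fixed.
- seat0 (a point): Where the axis and middle of a tube lie when it is fully home in clip 0 (counted from the stand's -y side), 45 mm above the bench; x along the tube, z up. A tube coming down from above meets the jaw's tooth with its axis about 20 mm above this point and needs about 5 to 12 N to pass.
- jaw0 (a joint): Blue sprung jaw of clip 0, radians: 0 closed, about 0.12 when a tube passes its tooth; springs shut over a tube that is home (under 0.03).
- seat1 (a point): Where the axis and middle of a tube lie when it is fully home in clip 1 (counted from the stand's -y side), 45 mm above the bench; x along the tube, z up. A tube coming down from above meets the jaw's tooth with its axis about 20 mm above this point and needs about 5 to 12 N to pass.
- jaw1 (a joint): Blue sprung jaw of clip 1, radians: 0 closed, about 0.12 when a tube passes its tooth; springs shut over a tube that is home (under 0.03).
- seat2 (a point): Where the axis and middle of a tube lie when it is fully home in clip 2 (counted from the stand's -y side), 45 mm above the bench; x along the tube, z up. A tube coming down from above meets the jaw's tooth with its axis about 20 mm above this point and needs about 5 to 12 N to pass.
- jaw2 (a joint): Blue sprung jaw of clip 2, radians: 0 closed, about 0.12 when a tube passes its tooth; springs shut over a tube that is home (under 0.03).
- tube0: Steel filling tube 20 mm diameter, 130 mm long, with a square orange flange 26 x 26 x 8 mm at each end (ends alike); 0.12 kg. Origin in its middle on its axis, x along it. On the bench it lies on the flanges, axis 13 mm up. May be absent (None throughout).
- tube1: Steel filling tube 20 mm diameter, 130 mm long, with a square orange flange 26 x 26 x 8 mm at each end (ends alike); 0.12 kg. Origin in its middle on its axis, x along it. On the bench it lies on the flanges, axis 13 mm up. May be absent (None throughout).
- tube2: Steel filling tube 20 mm diameter, 130 mm long, with a square orange flange 26 x 26 x 8 mm at each end (ends alike); 0.12 kg. Origin in its middle on its axis, x along it. On the bench it lies on the flanges, axis 13 mm up. May be absent (None throughout).
- disc0: Round dark steel bottle size disc, 50 mm diameter, 16 mm thick, with a bright round spot on top; 0.24 kg. Origin at the centre of its underside. May be absent (None throughout).
- disc1: Round dark steel bottle size disc, 50 mm diameter, 16 mm thick, with a bright round spot on top; 0.24 kg. Origin at the centre of its underside. May be absent (None throughout).
- disc2: Round dark steel bottle size disc, 50 mm diameter, 16 mm thick, with a bright round spot on top; 0.24 kg. Origin at the centre of its underside. May be absent (None throughout).
- disc3: Round dark steel bottle size disc, 50 mm diameter, 16 mm thick, with a bright round spot on top; 0.24 kg. Origin at the centre of its underside. May be absent (None throughout).
- milk0: White milk bottle, 72 mm diameter, 190 mm tall; stays where it is. Origin under its centre.
- milk1: White milk bottle, 72 mm diameter, 190 mm tall; stays where it is. Origin under its centre.
- cap0: Yellow bottle cap, 38 mm diameter, 14 mm high; stays where it is. Origin under its centre.
- beaker: Clear beaker, 70 mm diameter, 90 mm high; stays where it is. Origin under its centre.
- brush: Hand brush lying down; stays where it is. Origin under its centre.
- spray: Small glass spray bottle, 60 mm diameter, 150 mm tall; stays where it is. Origin under its centre.

How it is judged:
By the outcome, as a careful person would: the job done as asked, in the order asked, and still so for the second after the job is handed in, with the robot touching nothing.
Of tube0, tube1, tube2 only 2 to 3 are there at a start; the rules pass over those that are not, and their reading is None.
Of disc0, disc1, disc2, disc3 only 3 to 4 are there at a start; the rules pass over those that are not, and their reading is None.
At some moment in a run one of tube0, tube1, tube2, disc0, disc1, disc2, disc3 may be knocked a few centimetres aside while the robot is not near it.
Once in a run the grip may slacken for a moment while it holds something.
It also fails if it takes over 210 s, if anything falls off the work surface, if the arm or the gripper's body presses on something with over 40 N, if the wrist force passes 120 N, or if a joint passes its speed limit or range.

ROBOT

A 6-joint arm with a two-finger parallel gripper is mounted at the origin on the work surface. World frame = base frame: x ahead of the robot, y to its left, z up, the work surface at z = 0. Lengths are in mm, angles in rad, forces in N, time in s.
With the tool pointing down it reaches from about 250 to 850 mm from the base axis. Payload 12.5 kg.
Tool frame: the origin (TCP) lies where the fingers leave the gripper's body, on its centre line; the fingertips stand 84 mm ahead of it and the grasp point (between the pads) lies env.tcp_to_grasp ahead of it (env.tcp_to_grasp is the distance from the TCP to the grasp point, in mm); z points along the fingers, y is the line along which they close (so a half turn about z gives the same grasp; the last joint's range is limited). The gripper opens to 93 mm and grips with 3 to 60 N. Pads are 15 mm wide; open, the fingers measure 128 mm over their backs; the gripper's body (75 mm by 188 mm) begins 65 mm behind the grasp point.
Start: joints at [-1.427, 0.351, 1.652, -0, 1.139, -0.085], TCP at [124.766, -535.648, 302.733] pointing down, gripper open.
Joint ranges: [-2.75, 2.75], [-0.79, 2.1], [0.01, 2.65], [-1.57, 4.71], [0.07, 3.14], [-2.87, 2.87]. Speed limits (rad/s): [2.22, 2.22, 2.79, 3.14, 3.14, 3.14].

INTERFACE

Orientations are given as a unit quaternion [x, y, z, w].
In Python, from bench import env, optics gives the robot as it stands.
- The arm moves only by the tool drive_tool, never from a script. Its argument "targets" is a list of rows, each an object with "travel": the shift along the tool's x, y, z in mm, a list of three; "angular": the turn, a rotation vector about the tool's x, y, z in rad, a list of three; "fingers": the opening, from 0 (shut) to 1 (fully open). In form: [{"travel": [tx, ty, tz], "angular": [rx, ry, rz], "fingers": fingers}, ...]. A call has 1 to 8 rows; each row shifts and turns the commanded pose from where the row before left it, along the tool's axes as they then stand; what a row does not reach is not made up. A row lasts 1/8 s, in which the tool goes at most 62.5 mm and 10.7 degrees, less where a joint would pass 70% of its speed; a pose out of reach is approached as far as the arm can. A call is refused whole if a number of a shift passes 62.5 or a number of a turn 0.188, either way. A call with a gripper value outside its range is refused whole. The fingers move at their own pace and stop on an object; "newtons" is the grip in N (left out, the last holds). Time passes only in rows, so rows that do not move let the fingers close. It gives the time, the measured TCP pose, the force, the opening and the grip force at its end, in the units of the state.
- env.get_obs(): the state, without advancing time (a new reading comes with each control period).
- optics.grab_frame(name): name is "side" or "top" or "wrist"; returns the picture (420x560x3 uint8, red, green, blue); there is no depth.
- optics.calibration(name): a dict with "mtx" (3x3 intrinsics, pixels), "dist_coeffs" ([k1, k2, p1, p2, k3] as OpenCV has them; the pictures are not rectified), "world_from_camera" (4x4, takes a point from camera to world coordinates). Camera axes: x right, y down, z forward; pixel columns grow to the right and rows downward; lengths in mm; the calibration is good to about 2 mm. A picture is of the moment at which its call begins: read the wrist's pose just before it. calibration takes no time and is no camera call; for the wrist camera it gives the pose at the moment of the call.
- env.sign_off(): hands the job in; it is judged then, once.
The state is a dict: "time_s": time; "joints": joint angles; "qvel": joint speeds; "joint_torque": joint torques, N m; "position": TCP position; "tcp_rot": TCP orientation; "contact_force": force on the tool from outside, world axes, zero at the start; "moment": the same for the moment, N m; "grip_width": finger opening in mm; "gripper_force": force on a finger pad.
Only numpy, scipy, OpenCV 4.12 (cv2) and the standard library are available. Lean on these libraries where they do the work, as an engineer would, in place of code of your own. Each camera call takes 0.05 s, during which the arm holds its last target. There are 200 camera calls.

## Working session

There is one attempt and no reset: what is moved stays moved. The work goes in short steps, Python scripts to look and compute and a tool call to move; the robot and the scene stay as the last step left them, time stands still between calls to the robot, and variables do not carry over. Pictures are saved under pics/ and viewed, at most 14 in all, crops included, and the job is handed in when it is done.

Besides the shell and the picture viewer there is one more tool, called after ">>>" as a command line: name --argument value ..., lists and objects as JSON in quotes. drive_tool: Moves the arm, as the interface text tells. Its arguments: {"type":"object","properties":{"targets":{"type":"array","items":{"type":"object","properties":{"travel":{"type":"array","items":{"type":"number"}},"angular":{"type":"array","items":{"type":"number"}},"fingers":{"type":"number"}}}},"newtons":{"type":"number"}},"required":["targets"]}

```bash
mkdir -p pics; ls; python3 - <<'E'
from bench import env, optics
import cv2
for n in ("top","side"):
    cv2.imwrite(f"pics/{n}0.png", optics.grab_frame(n)[:,:,::-1])
    c=optics.calibration(n); print(n,c["mtx"],c["dist_coeffs"],c["world_from_camera"])
o=env.get_obs(); print(o, env.tcp_to_grasp)
E
```

```text
pics
top [[454.55179244   0.         280.59364838]
 [  0.         454.55179244 210.21404768]
 [  0.           0.           1.        ]] [-0.03894658  0.          0.          0.          0.        ] [[ 2.57038720e-02 -9.86546183e-01  1.61449495e-01  3.87566751e+02]
 [-9.99549564e-01 -2.28606786e-02  1.94437199e-02 -1.54195285e+01]
 [-1.54912826e-02 -1.61876551e-01 -9.86689415e-01  1.40834645e+03]
 [ 0.00000000e+00  0.00000000e+00  0.00000000e+00  1.00000000e+00]]
side [[526.63332943   0.         279.82521368]
 [  0.         526.63332943 208.44063391]
 [  0.           0.           1.        ]] [-0.14525872  0.          0.          0.          0.        ] [[-9.75024132e-01 -1.42119166e-01  1.70675380e-01  2.88238543e+02]
 [-2.21776145e-01  5.81585722e-01 -7.82670678e-01  1.46299537e+03]
 [ 1.19701401e-02 -8.00974526e-01 -5.98578754e-01  1.19696281e+03]
 [ 0.00000000e+00  0.00000000e+00  0.00000000e+00  1.00000000e+00]]
{'time_s': 0.1, 'joints': array([-1.42661077e+00,  3.51146261e-01,  1.65232827e+00, -4.75298119e-05,
        1.13912797e+00, -8.45736354e-02]), 'qvel': array([-2.09500473e-04, -1.19202294e-03, -1.61092862e-03, -5.81288736e-05,
       -4.25419126e-04,  8.79269860e-04]), 'joint_torque': array([ 5.75705235e-04, -4.98027885e+01, -2.85703522e+01,  7.00432551e-02,
        2.39374390e-02, -5.62609739e-05]), 'position': array([ 124.72249384, -535.44793531,  302.28709408]), 'tcp_rot': array([ 9.93464519e-01,  1.14140235e-01, -3.66178202e-05, -5.04056092e-04]), 'contact_force': array([-0.36111648, -0.24173723,  0.04046248]), 'moment': array([-0.03144234, -0.05613095,  0.03740866]), 'gripper_force': 0.0, 'grip_width': 93.1751132828448} 65.3
```

View pics/top0.png

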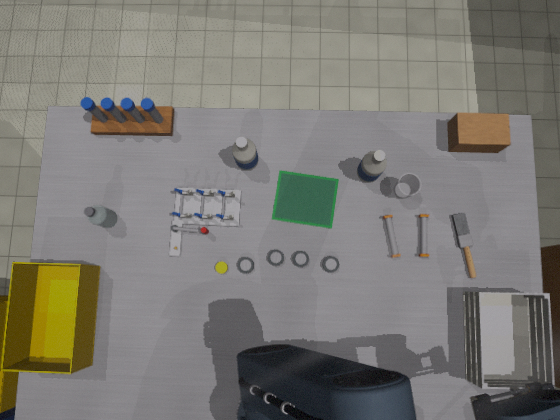

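View pics/side0.png

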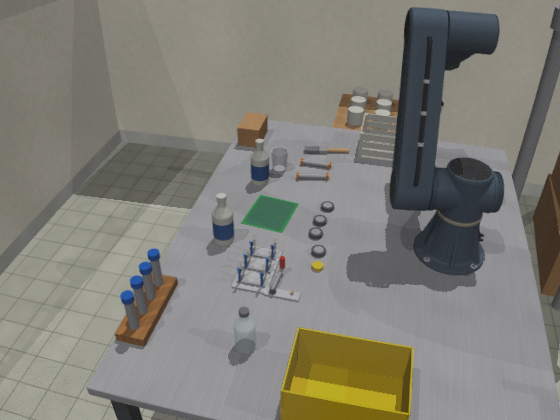

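Top view: the stand is at about (207,207) with the leg knob at (204,231), and the mat is at (305,199). There are two tubes at (391,236) and (422,236), four discs at (245,265), (276,257), (301,259) and (331,264), and the cap at (221,268). The side view agrees.

```bash
cat > h.py <<'E'
import numpy as np, cv2
from bench import env, optics
from scipy.spatial.transform import Rotation as R
def px2w(cal,pts,z):
    u=cv2.undistortPoints(np.array(pts,float).reshape(-1,1,2),cal["mtx"],np.array(cal["dist_coeffs"])).reshape(-1,2)
    T=cal["world_from_camera"]; d=np.c_[u,np.ones(len(u))]@T[:3,:3].T; o=T[:3,3]
    return o[:2]+d[:,:2]*((z-o[2])/d[:,2])[:,None]
def w2px(cal,P):
    T=np.linalg.inv(cal["world_from_camera"])
    return cv2.projectPoints(np.array(P,float).reshape(-1,1,3),cv2.Rodrigues(T[:3,:3])[0],T[:3,3],cal["mtx"],np.array(cal["dist_coeffs"]))[0].reshape(-1,2)
RNG=dict(red=[((0,150,80),(6,255,255)),((174,150,80),(180,255,255))],green=[((50,100,40),(85,255,255))],
 orange=[((7,130,90),(18,255,255))],yellow=[((24,140,100),(34,255,255))],blue=[((105,140,60),(125,255,255))],dark=[((0,0,0),(180,90,75))])
def blobs(img,col,lo=8,hi=1e9):
    hsv=cv2.cvtColor(img,cv2.COLOR_RGB2HSV); m=sum(cv2.inRange(hsv,np.array(a),np.array(b)) for a,b in RNG[col])
    n,l,s,c=cv2.connectedComponentsWithStats(m)
    return [(c[i],s[i,4],l==i) for i in range(1,n) if lo<=s[i,4]<=hi]
def rect(mask): return cv2.minAreaRect(np.argwhere(mask)[:,::-1].astype(np.float32))
def shot(n,name):
    c=optics.calibration(n); im=optics.grab_frame(n); cv2.imwrite(f"pics/{name}.png",im[:,:,::-1]); return c,im
E
python3 - <<'E'
from h import *
np.set_printoptions(precision=1,suppress=True)
im=cv2.imread("pics/top0.png")[:,:,::-1].copy(); c=optics.calibration("top")
for col,z in dict(red=67,green=1,orange=26,yellow=14,blue=74,dark=16).items():
    for p,a,m in blobs(im,col,6,5000): print(col,p,a,px2w(c,[p],z)[0])
print("discs",px2w(c,[(245,265),(276,257),(301,259),(331,264)],16))
print("bottles",px2w(c,[(248,165),(367,178),(404,195)],0))
print("stand corners",px2w(c,[(176,189),(241,190),(240,226),(172,224)],8), "hinge",px2w(c,[(176,228)],28))
E
```

```text
red [203.7 229.7] 27 [542.8 238.6]
green [305.3 199.1] 2805 [655.2 -64.6]
orange [134.9 122.9] 1203 [887.6 488. ]
orange [387.5 215.9] 16 [ 603.8 -316.9]
orange [423.6 215.2] 20 [ 608.3 -427.9]
orange [395.8 255.2] 8 [ 483.6 -340.6]
orange [424.1 254.8] 18 [ 487.  -426.7]
yellow [ 50.1 315.1] 4754 [274.6 707.9]
yellow [221.1 267. ] 109 [435.7 189.3]
yellow [ 92.2 349.8] 6 [177. 568.]
blue [ 87.  103.2] 120 [933.1 628.9]
blue [106.7 103.7] 114 [932.1 565.5]
blue [126.8 103.7] 112 [932.7 501.5]
blue [146.7 104. ] 110 [932.8 438.3]
blue [178.5 190.2] 15 [659.9 320. ]
blue [200. 191.] 12 [658.8 254.8]
blue [221.8 192.2] 12 [656.7 188.7]
blue [176.4 213.6] 12 [588.5 321.9]
blue [198.2 214.5] 13 [587.4 256.2]
blue [219.8 215.4] 14 [586.  191.5]
dark [519.3   8.3] 25 [1327.1 -778.9]
dark [548.2  10.4] 40 [1323.1 -878.1]
dark [494.3   9.9] 19 [1317.9 -692.7]
dark [526.   35.8] 31 [1225.5 -793.7]
dark [550.4  40.9] 52 [1209.8 -875.4]
dark [493.   41.5] 8 [1201.  -680.6]
dark [522.   46.5] 6 [1186.  -777.2]
dark [ 99.  114.1] 140 [919.4 613.1]
dark [117.9 114.7] 135 [918.3 550. ]
dark [136.6 1
[... 412 characters left out ...]
1 [ 558.4 -529.6]
dark [252.9 264. ] 7 [447.2  92.3]
dark [  4.6 288.1] 27 [351.2 860.2]
dark [543.7 289.7] 9 [ 389.7 -792.4]
dark [467.5 338.8] 266 [ 240.6 -554.3]
dark [472.6 339.2] 299 [ 239.8 -569.4]
dark [478.  339.8] 307 [ 238.2 -585.6]
dark [523.6 379.4] 3434 [ 126.3 -717.7]
dark [556.3 353.7] 322 [ 201.6 -820.1]
dark [502.6 381.3] 91 [ 120.1 -654.9]
dark [ 10.3 411.6] 40 [-11.6 802.5]
dark [  1.5 414.2] 6 [-20.4 828.9]
dark [551.8 418.3] 12 [  17.1 -797.1]
discs [[ 443.6  116.2]
 [ 470.3   22.3]
 [ 466.1  -54.1]
 [ 453.1 -145.6]]
bottles [[ 762.1  120.3]
 [ 727.9 -259.1]
 [ 675.6 -375.5]]
stand corners [[677.  344.9]
 [678.3 138.6]
 [564.  137.1]
 [565.2 350.4]] hinge [[550.6 332. ]]
```

>>> drive_tool --targets '[{"travel":[0,0,0],"angular":[0,0,0.114],"fingers":1},{"travel":[0,0,0],"angular":[0,0,0.114],"fingers":1},{"travel":[60,0,0],"angular":[0,0,0],"fingers":1},{"travel":[60,0,0],"angular":[0,0,0],"fingers":1},{"travel":[60,0,0],"angular":[0,0,0],"fingers":1},{"travel":[60,0,0],"angular":[0,0,0],"fingers":1},{"travel":[60,0,0],"angular":[0,0,0],"fingers":1},{"travel":[60,0,0],"angular":[0,0,0],"fingers":1}]'

```text
time_s: 1.1
position: [486.7, -535.0, 302.3]
tcp_rot: [1.0, 0.0, -0.0, -0.0]
contact_force: [-0.5, -0.7, 0.3]
grip_width: 93.1
gripper_force: 0.0
```

>>> drive_tool --targets '[{"travel":[0,-50,0],"angular":[0,0,0],"fingers":1},{"travel":[0,-50,0],"angular":[0,0,0],"fingers":1},{"travel":[0,-50,0],"angular":[0,0,0],"fingers":1},{"travel":[0,-50,0],"angular":[0,0,0],"fingers":1},{"travel":[0,-50,0],"angular":[0,0,0],"fingers":1},{"travel":[0,-50,0],"angular":[0,0,0],"fingers":1},{"travel":[0,-50,0],"angular":[0,0,0],"fingers":1},{"travel":[0,-50,0],"angular":[0,0,0],"fingers":1}]'

```text
time_s: 2.1
position: [484.1, -133.8, 302.6]
tcp_rot: [1.0, 0.0, -0.0, -0.0]
contact_force: [0.1, 0.1, -0.4]
grip_width: 93.4
gripper_force: 0.0
```

>>> drive_tool --targets '[{"travel":[0,-50,0],"angular":[0,0,0],"fingers":1},{"travel":[0,-50,0],"angular":[0,0,0],"fingers":1},{"travel":[0,-50,0],"angular":[0,0,0],"fingers":1},{"travel":[0,-50,0],"angular":[0,0,0],"fingers":1},{"travel":[0,-50,0],"angular":[0,0,0],"fingers":1},{"travel":[0,-50,0],"angular":[0,0,0],"fingers":1},{"travel":[0,-50,0],"angular":[0,0,0],"fingers":1},{"travel":[0,0,0],"angular":[0,0,0],"fingers":1}]'

```text
time_s: 3.1
position: [483.7, 217.1, 302.3]
tcp_rot: [1.0, 0.002, -0.0, -0.0]
contact_force: [-0.1, -0.8, -0.1]
grip_width: 93.0
gripper_force: 0.0
```

```bash
python3 - <<'E'
from h import *
np.set_printoptions(precision=3,suppress=True)
c,im=shot("wrist","w1"); o=env.get_obs(); print(o["position"],R.from_quat(o["tcp_rot"]).as_rotvec(),o["time_s"],o["contact_force"])
print(c["world_from_camera"])
for col,z in dict(red=67,blue=74,yellow=14).items():
    for p,a,m in blobs(im,col,30): print(col,p,a,px2w(c,[p],z)[0])
E
```

```text
[483.758 215.574 302.275] [ 3.141  0.005 -0.001] 3.15 [ 0.643 -0.855  0.036]
[[  0.004  -0.959  -0.282 561.82 ]
 [ -1.     -0.004  -0.001 217.661]
 [ -0.      0.282  -0.959 383.15 ]
 [  0.      0.      0.      1.   ]]
red [258.575 131.214] 280 [544.109 238.982]
blue [170.604   5.376] 149 [650.884 312.358]
blue [241.398   5.556] 133 [649.596 251.911]
blue [312.831   6.304] 148 [649.165 191.653]
blue [164.662  81.031] 260 [588.763 321.499]
blue [235.736  82.064] 220 [587.202 258.134]
blue [307.747  83.768] 190 [585.907 194.707]
yellow [305.073 222.57 ] 770 [436.741 189.653]
yellow [  8.145 252.902] 674 [392.951 568.195]
```

View pics/w1.png

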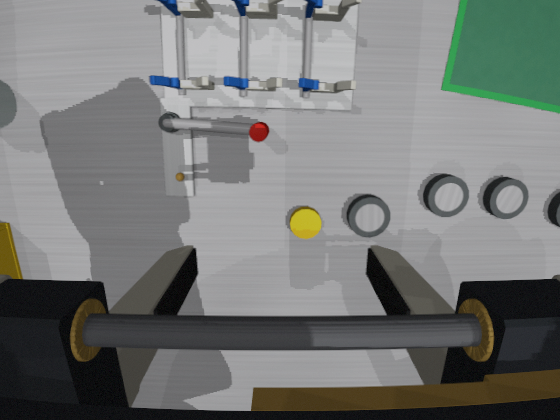

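The wrist view shows the knob at (259,131), the hinge at (170,122) and the stand's front edge from (162,105) to (352,109).

```bash
python3 - <<'E'
from h import *
np.set_printoptions(precision=1,suppress=True)
c=optics.calibration("wrist")
print("hinge",px2w(c,[(170,122)],30),"front",px2w(c,[(162.5,105.5),(352,108.5)],8),"side",px2w(c,[(357,2)],8))
E
```

```text
hinge [[552. 332.]] front [[569.1 346.2]
 [565.8 139.2]] side [[672.8 138.9]]
```

>>> drive_tool --targets '[{"travel":[30,-12,0],"angular":[0,0,0],"fingers":0.7},{"travel":[30,-12,40],"angular":[0,0,0],"fingers":0.6},{"travel":[0,0,50],"angular":[0,0,0],"fingers":0.6},{"travel":[0,0,50],"angular":[0,0,0],"fingers":0.6},{"travel":[0,0,40],"angular":[0,0,0],"fingers":0.6},{"travel":[0,0,0],"angular":[0,0,0],"fingers":0.3},{"travel":[0,0,0],"angular":[0,0,0],"fingers":0},{"travel":[0,0,0],"angular":[0,0,0],"fingers":0}]' --newtons 20

```text
time_s: 4.15
position: [545.0, 238.7, 124.7]
tcp_rot: [1.0, 0.0, 0.001, -0.0]
contact_force: [0.2, 0.5, 0.3]
grip_width: 30.1
gripper_force: 0.0
```

>>> drive_tool --targets '[{"travel":[0,0,0],"angular":[0,0,0],"fingers":0},{"travel":[0,0,0],"angular":[0,0,0],"fingers":0}]'

```text
time_s: 4.4
position: [544.8, 239.8, 124.0]
tcp_rot: [1.0, 0.0, 0.001, -0.001]
contact_force: [-0.8, 7.3, 1.4]
grip_width: 17.5
gripper_force: 20.0
```

>>> drive_tool --targets '[{"travel":[-17.7,-2.9,0],"angular":[0,0,0],"fingers":0},{"travel":[-18.8,-6.9,0],"angular":[0,0,0],"fingers":0},{"travel":[-17,-10.4,0],"angular":[0,0,0],"fingers":0},{"travel":[-14.6,-13.6,0],"angular":[0,0,0],"fingers":0},{"travel":[-11.6,-16.2,0],"angular":[0,0,0],"fingers":0},{"travel":[-8.2,-18.3,0],"angular":[0,0,0],"fingers":0},{"travel":[0,0,0],"angular":[0,0,0],"fingers":0}]'

```text
time_s: 5.28
position: [454.5, 307.5, 122.9]
tcp_rot: [1.0, 0.001, -0.001, 0.001]
contact_force: [-7.5, -1.6, 6.6]
grip_width: 17.6
gripper_force: 20.0
```

>>> drive_tool --targets '[{"travel":[-5,-14,0],"angular":[0,0,0],"fingers":0},{"travel":[-2,-10,0],"angular":[0,0,0],"fingers":0},{"travel":[0,-8,0],"angular":[0,0,0],"fingers":0},{"travel":[0,0,0],"angular":[0,0,0],"fingers":0}]'

```text
time_s: 5.78
position: [448.3, 339.6, 122.9]
tcp_rot: [1.0, 0.001, -0.001, -0.0]
contact_force: [-5.6, 3.9, 1.5]
grip_width: 17.4
gripper_force: 20.0
```

>>> drive_tool --targets '[{"travel":[-2,-4,0],"angular":[0,0,0],"fingers":0},{"travel":[0,-2,0],"angular":[0,0,0],"fingers":0},{"travel":[0,0,0],"angular":[0,0,0],"fingers":0}]'

```text
time_s: 6.15
position: [447.6, 342.8, 122.7]
tcp_rot: [1.0, 0.001, -0.0, 0.002]
contact_force: [5.1, -18.5, 4.2]
grip_width: 17.4
gripper_force: 20.0
```

>>> drive_tool --targets '[{"travel":[0,5,0],"angular":[0,0,0],"fingers":0.5},{"travel":[0,0,0],"angular":[0,0,0],"fingers":0.5},{"travel":[0,0,0],"angular":[0,0,0],"fingers":0.5},{"travel":[0,0,-50],"angular":[0,0,0],"fingers":0.5},{"travel":[20,30,-60],"angular":[0,0,0],"fingers":0.5},{"travel":[20,30,-60],"angular":[0,0,0],"fingers":0.5},{"travel":[0,20,-10],"angular":[0,0,0],"fingers":0.6},{"travel":[0,0,0],"angular":[0,0,0],"fingers":0.6}]'

```text
time_s: 7.15
position: [482.8, 265.7, 290.0]
tcp_rot: [1.0, -0.0, 0.0, -0.0]
contact_force: [-0.1, 0.3, -0.3]
grip_width: 55.5
gripper_force: 0.0
```

```bash
python3 - <<'E'
from h import *
np.set_printoptions(precision=3,suppress=True)
c,im=shot("wrist","w2"); o=env.get_obs(); print(o["position"],R.from_quat(o["tcp_rot"]).as_rotvec(),o["time_s"],o["contact_force"])
for col,z in dict(red=67,blue=74,yellow=14).items():
    for p,a,m in blobs(im,col,30): print(col,p,a,px2w(c,[p],z)[0])
print(px2w(c,[(280,200)],8))
E
```

```text
[482.427 266.283 289.001] [ 3.141  0.    -0.002] 7.2 [-0.215 -0.341 -0.272]
red [207.569 223.051] 415 [457.617 337.571]
blue [219.72    4.439] 82 [646.741 316.063]
blue [289.652   5.391] 69 [645.512 259.349]
blue [362.962   5.176] 159 [646.432 199.715]
blue [212.965  79.085] 259 [588.323 323.953]
blue [288.155  80.366] 213 [586.879 260.375]
blue [360.725  83.336] 211 [584.898 198.743]
yellow [347.389 225.296] 825 [436.835 191.22 ]
yellow [ 24.233 264.594] 2776 [384.168 586.826]
[[464.997 267.793]]
```

View pics/w2.png

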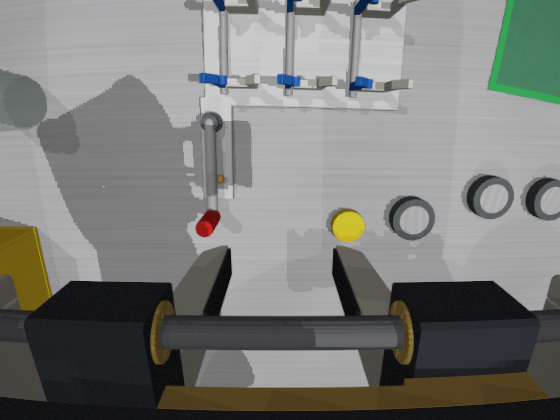

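The leg lies along -x with its knob at (205,227), and the brass catch at (220,179) stands behind it, so it has latched. Next I need an accurate view of the stand.

>>> drive_tool --targets '[{"travel":[40,12,-10],"angular":[0,0,0],"fingers":1},{"travel":[38,12,0],"angular":[0,0,0],"fingers":1},{"travel":[0,0,0],"angular":[0,0,0],"fingers":1},{"travel":[0,0,0],"angular":[0,0,0],"fingers":1}]'

```text
time_s: 7.7
position: [560.0, 243.2, 298.3]
tcp_rot: [1.0, 0.001, -0.001, 0.0]
contact_force: [-1.4, -0.1, 0.2]
grip_width: 90.3
gripper_force: 0.0
```

```bash
python3 - <<'E'
from h import *
np.set_printoptions(precision=1,suppress=True)
c,im=shot("wrist","w3"); o=env.get_obs(); print(o["position"],o["time_s"])
for col,z in dict(blue=74,).items():
    for p,a,m in blobs(im,col,30): print(col,p,a,px2w(c,[p],z)[0])
crop=im[0:260,130:450]; cv2.imwrite("pics/w3c.png",cv2.resize(crop,None,fx=2.3,fy=2.3,interpolation=cv2.INTER_CUBIC)[:,:,::-1])
E
```

```text
[559.9 243.2 298.8] 7.75
blue [192.   84.9] 252 [660.8 321.7]
blue [265.   85.9] 215 [659.5 257.8]
blue [337.5  88.2] 177 [657.8 194.6]
blue [195.9 162.8] 243 [592.3 322.4]
blue [264.  164.2] 201 [590.8 259.4]
blue [331.7 165.1] 197 [590.1 197.1]
```

View pics/w3c.png

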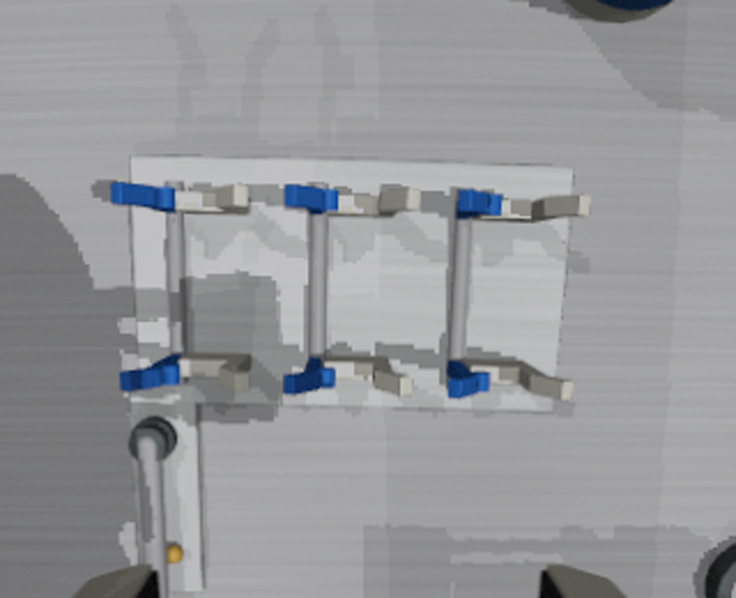

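Stand base corners in the crop are (131,157), (573,169), (133,403) and (557,410). The blue jaws stand on the left of each clip and the white prongs on the right.

```bash
python3 - <<'E'
from h import *
np.set_printoptions(precision=1,suppress=True)
c=optics.calibration("wrist")
f=lambda P:[(x/2.3+130-.3,y/2.3-.3) for x,y in P]
C=px2w(c,f([(131,157),(573,169),(133,403),(557,410)]),8); print(C,C.mean(0))
print("prong tops z74",px2w(c,f([(242,197),(412,198),(585,205),(240,375),(402,383),(565,388)]),74))
for z in(15,30,45):print("rods",z,px2w(c,f([(176,280),(318,280),(459,280)]),z))
print("white seats z35",px2w(c,f([(205,198),(353,200),(515,206),(205,368),(347,368),(498,373)]),35))
E
```

```text
[[683.1 343.5]
 [678.2 140.6]
 [568.5 350.3]
 [565.2 140.4]] [623.7 243.7]
prong tops z74 [[660.1 284.2]
 [659.7 219.8]
 [658.  153.4]
 [592.1 287.2]
 [589.  222.2]
 [587.3 156.2]]
rods 15 [[627.7 323.9]
 [627.5 257.9]
 [627.7 192.6]]
rods 30 [[628.2 320.6]
 [627.9 257.3]
 [628.1 194.7]]
rods 45 [[628.6 317.3]
 [628.4 256.7]
 [628.6 196.8]]
white seats z35 [[662.6 305.3]
 [661.6 241.9]
 [659.7 172.3]
 [589.5 308.5]
 [589.4 244.4]
 [587.4 176.1]]
```

>>> drive_tool --targets '[{"travel":[-20,52,0],"angular":[0,0,0],"fingers":1},{"travel":[-20,52,0],"angular":[0,0,0],"fingers":1},{"travel":[-20,52,0],"angular":[0,0,0],"fingers":1},{"travel":[-10,52,0],"angular":[0,0,0],"fingers":1},{"travel":[0,52,0],"angular":[0,0,0],"fingers":1},{"travel":[0,52,0],"angular":[0,0,0],"fingers":1},{"travel":[0,52,0],"angular":[0,0,0],"fingers":1},{"travel":[0,52,0],"angular":[0,0,0],"fingers":1}]'

```text
time_s: 8.75
position: [490.8, -174.2, 299.8]
tcp_rot: [1.0, 0.001, -0.0, -0.0]
contact_force: [1.1, -0.1, 0.2]
grip_width: 93.1
gripper_force: 0.0
```

>>> drive_tool --targets '[{"travel":[0,52,0],"angular":[0,0,0],"fingers":1},{"travel":[0,52,0],"angular":[0,0,0],"fingers":1},{"travel":[0,52,0],"angular":[0,0,0],"fingers":1},{"travel":[0,49,0],"angular":[0,0,0],"fingers":1},{"travel":[0,0,0],"angular":[0,0,0],"fingers":1},{"travel":[0,0,0],"angular":[0,0,0],"fingers":1}]'

```text
time_s: 9.5
position: [491.5, -377.3, 299.6]
tcp_rot: [1.0, 0.001, -0.0, -0.0]
contact_force: [-0.7, -0.1, -0.3]
grip_width: 92.8
gripper_force: 0.0
```

```bash
python3 - <<'E'
from h import *
np.set_printoptions(precision=2,suppress=True)
c,im=shot("wrist","w4"); o=env.get_obs(); print(o["position"],o["time_s"])
for col,z in dict(orange=26,).items():
    for p,a,m in blobs(im,col,30): print(col,p,a,px2w(c,[p],20)[0],px2w(c,cv2.boxPoints(rect(m)),26).tolist())
E
```

```text
[ 491.65 -377.11  299.79] 9.55
orange [334.28  73.01] 201 [ 608.44 -430.52] [[611.5011939898061, -416.1651244953833], [611.8011354004949, -442.3073453670553], [603.1538252813434, -442.68167263521246], [602.8697509016102, -416.3946257348411]]
orange [225.3   78.63] 189 [ 602.86 -319.  ] [[604.6173456556515, -305.90942657285393], [608.9834087597637, -332.83132693579404], [599.996354775112, -334.3030071381535], [595.5578406072209, -307.2351362769027]]
orange [327.2  189.35] 186 [ 486.43 -427.53] [[494.84785310743285, -413.1342473155089], [494.93245905499623, -440.37415279864297], [483.7514495791179, -440.9233757502611], [483.68342188235243, -413.4534266340067]]
orange [250.8  191.86] 190 [ 483.43 -342.62] [[487.27550671548914, -328.3396066246569], [494.0363753626632, -354.94984959277343], [483.26318277268916, -357.42669999998407], [476.37968723028183, -330.61637641616977]]
```

View pics/w4.png

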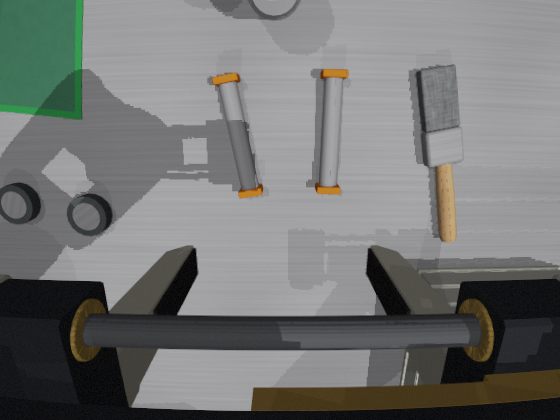

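Two tubes: flange pairs at (225,79)/(251,192) and (334,73)/(327,189). The left one is closer, so I pick it first.

>>> drive_tool --targets '[{"travel":[51.6,-46.3,0],"angular":[0,0,0],"fingers":0.6},{"travel":[0,0,40],"angular":[0,0,-0.1],"fingers":0.6},{"travel":[0,0,50],"angular":[0,0,-0.095],"fingers":0.6},{"travel":[0,0,50],"angular":[0,0,0],"fingers":0.6},{"travel":[0,0,40],"angular":[0,0,0],"fingers":0.6},{"travel":[0,0,0],"angular":[0,0,0],"fingers":0.6}]' --newtons 40

```text
time_s: 10.3
position: [537.1, -334.7, 117.7]
tcp_rot: [0.995, 0.098, -0.002, -0.002]
contact_force: [0.2, 0.1, 0.5]
grip_width: 55.8
gripper_force: 0.0
```

```bash
python3 - <<'E'
from h import *
np.set_printoptions(precision=3,suppress=True)
o=env.get_obs(); print(o["position"],R.from_quat(o["tcp_rot"]).as_rotvec(),o["time_s"])
T=R.from_quat(o["tcp_rot"]); print("tool shift to target",T.inv().apply(np.array([543.2,-330.8,86])-o["position"]),"toolx",T.as_matrix()[:,0])
c,im=shot("wrist","w5")
for p,a,m in blobs(im,"orange",30): print(p,a,px2w(c,[p],20)[0])
E
```

```text
[ 537.117 -334.74   117.746] [-3.123 -0.309  0.006] 10.3
tool shift to target [ 6.849 -2.547 31.733] toolx [ 0.981  0.196 -0.004]
[275.015 130.505] 656 [ 603.325 -317.342]
[469.385 161.306] 572 [ 609.023 -424.938]
```

>>> drive_tool --targets '[{"travel":[6.8,-2.3,0],"angular":[0,0,0],"fingers":0.6},{"travel":[0,0,31.5],"angular":[0,0,0],"fingers":0.6},{"travel":[0,0,0],"angular":[0,0,0],"fingers":0.3},{"travel":[0,0,0],"angular":[0,0,0],"fingers":0},{"travel":[0,0,0],"angular":[0,0,0],"fingers":0},{"travel":[0,0,0],"angular":[0,0,0],"fingers":0},{"travel":[0,0,0],"angular":[0,0,0],"fingers":0}]'

```text
time_s: 11.22
position: [544.4, -333.4, 89.2]
tcp_rot: [0.995, 0.098, 0.0, 0.0]
contact_force: [-1.0, 1.2, 6.4]
grip_width: 18.7
gripper_force: 40.0
```

>>> drive_tool --targets '[{"travel":[0,0,-30],"angular":[0,0,0],"fingers":0},{"travel":[0,0,-50],"angular":[0,0,0],"fingers":0},{"travel":[0,0,-60],"angular":[0,0,0],"fingers":0},{"travel":[0,0,0],"angular":[0,0,0.11],"fingers":0},{"travel":[0,0,0],"angular":[0,0,0.105],"fingers":0},{"travel":[0,-20,0],"angular":[0,0,0],"fingers":0},{"travel":[0,-40,0],"angular":[0,0,0],"fingers":0},{"travel":[0,-50,0],"angular":[0,0,0],"fingers":0}]'

```text
time_s: 12.22
position: [545.9, -221.4, 228.1]
tcp_rot: [1.0, -0.009, -0.0, -0.0]
contact_force: [1.4, 0.9, -1.8]
grip_width: 18.3
gripper_force: 40.0
```

>>> drive_tool --targets '[{"travel":[0,-50,0],"angular":[0,0,0],"fingers":0},{"travel":[0,-50,0],"angular":[0,0,0],"fingers":0},{"travel":[0,-50,0],"angular":[0,0,0],"fingers":0},{"travel":[0,-50,0],"angular":[0,0,0],"fingers":0},{"travel":[10,-50,0],"angular":[0,0,0],"fingers":0},{"travel":[20,-50,0],"angular":[0,0,0],"fingers":0},{"travel":[20,-50,0],"angular":[0,0,0],"fingers":0},{"travel":[20,-40,0],"angular":[0,0,0],"fingers":0}]'

```text
time_s: 13.22
position: [623.2, 168.3, 228.2]
tcp_rot: [1.0, -0.008, -0.0, -0.0]
contact_force: [0.9, -0.6, -0.6]
grip_width: 18.7
gripper_force: 40.0
```

>>> drive_tool --targets '[{"travel":[0,0,0],"angular":[0,0,0],"fingers":0},{"travel":[0,0,0],"angular":[0,0,0],"fingers":0}]'

```text
time_s: 13.48
position: [622.9, 165.5, 228.0]
tcp_rot: [1.0, -0.009, -0.001, 0.0]
contact_force: [0.4, -0.6, -1.9]
grip_width: 19.2
gripper_force: 40.0
```

```bash
cat > t.py <<'E'
import sys
from h import *
np.set_printoptions(precision=3,suppress=True)
c,im=shot("wrist",sys.argv[1]); o=env.get_obs(); T=R.from_quat(o["tcp_rot"]); M=T.as_matrix()
print(o["position"],"yaw",np.arctan2(M[1,0],M[0,0]),"z",M[:,2],o["time_s"],o["grip_width"],o["contact_force"])
zz=o["position"][2]-65.3-7
for p,a,m in blobs(im,"orange",100): print("orange",p,a,px2w(c,[p],zz)[0])
for p,a,m in blobs(im,"blue",60): print("blue",p,a,px2w(c,[p],74)[0])
if len(sys.argv)>2:
    t=np.array(eval(sys.argv[2])); print("tool shift",T.inv().apply(t-o["position"]))
E
python3 t.py w6 "[623,177.5,145]"
```

```text
[622.993 164.939 228.171] yaw -0.018250666475230416 z [-0.001 -0.    -1.   ] 13.525 19.103480368590084 [-0.277  0.165 -0.644]
orange [281.699 153.172] 1160 [682.558 164.65 ]
orange [281.356 373.385] 890 [557.675 166.997]
blue [322.812  37.731] 982 [747.629 136.674]
blue [ 77.692 169.375] 509 [664.703 314.454]
blue [159.307 169.1  ] 449 [663.219 252.825]
blue [245.425 169.69 ] 355 [661.427 190.764]
blue [ 93.254 253.07 ] 516 [598.222 314.475]
blue [169.286 254.12 ] 490 [596.927 253.078]
blue [251.703 240.365] 74 [607.458 188.586]
tool shift [ -0.147 -12.586  83.167]
```

View pics/w6.png

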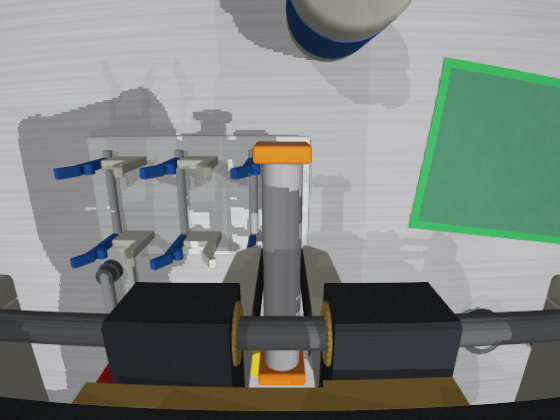

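>>> drive_tool --targets '[{"travel":[3,-11.5,0],"angular":[0,0,0],"fingers":0},{"travel":[0,0,40],"angular":[0,0,0],"fingers":0},{"travel":[0,0,38],"angular":[0,0,0],"fingers":0},{"travel":[0,0,0],"angular":[0,0,0],"fingers":0}]' --newtons 60

```text
time_s: 14.02
position: [625.8, 176.5, 148.1]
tcp_rot: [1.0, -0.01, -0.002, 0.0]
contact_force: [-0.0, 0.2, -1.3]
grip_width: 18.7
gripper_force: 60.0
```

>>> drive_tool --targets '[{"travel":[0,0,5],"angular":[0,0,0],"fingers":0},{"travel":[0,0,5],"angular":[0,0,0],"fingers":0},{"travel":[0,0,0],"angular":[0,0,0],"fingers":0}]'

```text
time_s: 14.4
position: [627.3, 176.7, 141.0]
tcp_rot: [1.0, -0.01, 0.001, -0.0]
contact_force: [-0.1, -0.1, -0.5]
grip_width: 18.6
gripper_force: 60.0
```

```bash
python3 t.py w7 "[626,176.7,121]"
```

```text
[627.226 176.72  141.03 ] yaw -0.01925209732490704 z [ 0.001  0.    -1.   ] 14.45 18.570692090454617 [-0.364 -0.955 -0.485]
orange [281.739 152.634] 1261 [687.318 175.708]
orange [281.378 373.43 ] 888 [562.145 178.333]
blue [403.828  22.371] 1330 [740.959 124.44 ]
blue [122.664 205.851] 1186 [664.97  251.006]
blue [246.412 206.905] 800 [663.297 192.522]
blue [ 23.101 201.476] 813 [668.218 301.663]
blue [ 59.037 299.335] 409 [614.513 294.868]
tool shift [-1.243  0.046 20.029]
```

View pics/w7.png

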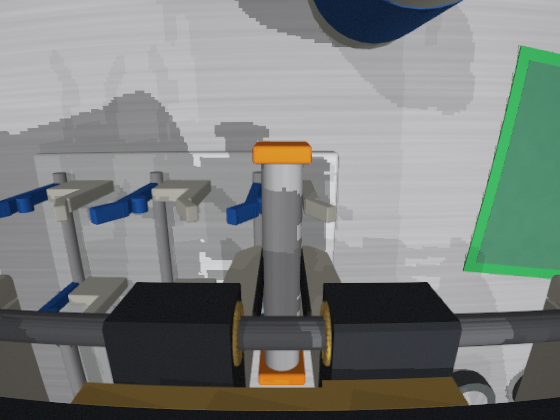

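The tube sits centred between the blue jaw (228–260) and the white prong (305–335). Pressing down.

>>> drive_tool --targets '[{"travel":[0,0,4],"angular":[0,0,0],"fingers":0},{"travel":[0,0,4],"angular":[0,0,0],"fingers":0},{"travel":[0,0,4],"angular":[0,0,0],"fingers":0},{"travel":[0,0,4],"angular":[0,0,0],"fingers":0},{"travel":[0,0,2],"angular":[0,0,0],"fingers":0},{"travel":[0,0,0],"angular":[0,0,0],"fingers":0}]'

```text
time_s: 15.2
position: [626.6, 176.8, 121.7]
tcp_rot: [1.0, -0.01, -0.001, 0.0]
contact_force: [0.7, -2.3, -5.3]
grip_width: 18.5
gripper_force: 60.0
```

>>> drive_tool --targets '[{"travel":[0,0,2],"angular":[0,0,0],"fingers":0},{"travel":[0,0,2],"angular":[0,0,0],"fingers":0},{"travel":[0,0,0],"angular":[0,0,0],"fingers":0}]'

```text
time_s: 15.58
position: [627.4, 177.1, 120.4]
tcp_rot: [1.0, -0.01, 0.001, -0.0]
contact_force: [-5.4, -2.3, 14.4]
grip_width: 18.9
gripper_force: 60.0
```

>>> drive_tool --targets '[{"travel":[0,0,0],"angular":[0,0,0],"fingers":0.45},{"travel":[0,0,0],"angular":[0,0,0],"fingers":0.45},{"travel":[0,0,0],"angular":[0,0,0],"fingers":0.45},{"travel":[0,0,-50],"angular":[0,0,0],"fingers":0.45},{"travel":[-10,0,-60],"angular":[0,0,0],"fingers":0.6},{"travel":[-30,0,-60],"angular":[0,0,0],"fingers":0.6},{"travel":[-40,0,0],"angular":[0,0,0],"fingers":0.6},{"travel":[0,0,0],"angular":[0,0,0],"fingers":0.6}]'

```text
time_s: 16.58
position: [547.4, 178.5, 285.0]
tcp_rot: [1.0, -0.009, 0.0, -0.0]
contact_force: [0.0, 0.7, 0.4]
grip_width: 55.6
gripper_force: 0.0
```

```bash
python3 - <<'E'
from h import *
np.set_printoptions(precision=1,suppress=True)
c,im=shot("wrist","w8"); print(env.get_obs()["position"])
for p,a,m in blobs(im,"orange",60):
    b=rect(m); print("orange",p,a,b,px2w(c,[p],50)[0])
cv2.imwrite("pics/w8c.png",cv2.resize(im[20:260,150:430],None,fx=2.4,fy=2.4,interpolation=cv2.INTER_CUBIC)[:,:,::-1])
E
```

```text
[548.7 178.4 284.7]
orange [281.9  38.8] 302 ((281.5, 40.5), (13.0, 29.0), 90.0) [688.2 175.8]
orange [281.6 176.4] 223 ((281.5, 175.5), (11.0, 27.0), 90.0) [565.5 178.4]
```

View pics/w8c.png

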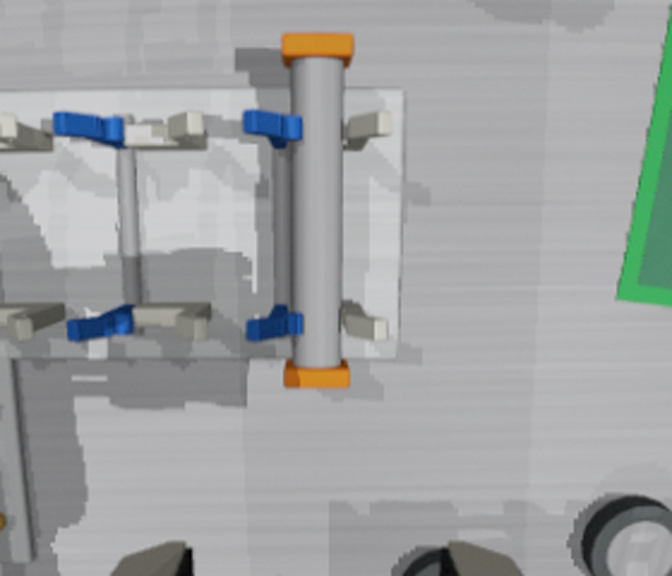

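>>> drive_tool --targets '[{"travel":[0,30,0],"angular":[0,0,0],"fingers":0.6},{"travel":[0,50,0],"angular":[0,0,0],"fingers":0.6},{"travel":[0,50,0],"angular":[0,0,0],"fingers":0.6},{"travel":[0,50,0],"angular":[0,0,0],"fingers":0.6},{"travel":[0,50,0],"angular":[0,0,0],"fingers":0.6},{"travel":[0,50,0],"angular":[0,0,0],"fingers":0.6},{"travel":[0,50,0],"angular":[0,0,0],"fingers":0.6},{"travel":[0,50,0],"angular":[0,0,0],"fingers":0.6}]'

```text
time_s: 17.62
position: [542.3, -204.0, 283.8]
tcp_rot: [1.0, -0.01, -0.0, -0.0]
contact_force: [0.6, -0.3, -0.0]
grip_width: 55.6
gripper_force: 0.0
```

>>> drive_tool --targets '[{"travel":[0,50,0],"angular":[0,0,0],"fingers":0.6},{"travel":[0,50,0],"angular":[0,0,0],"fingers":0.6},{"travel":[0,50,0],"angular":[0,0,0],"fingers":0.6},{"travel":[-10,50,0],"angular":[0,0,0],"fingers":0.6},{"travel":[0,27,0],"angular":[0,0,0],"fingers":0.6},{"travel":[-20,0,20],"angular":[0,0,0],"fingers":0.6},{"travel":[0,0,0],"angular":[0,0,0],"fingers":0.6}]'

```text
time_s: 18.5
position: [506.6, -428.7, 262.3]
tcp_rot: [1.0, -0.01, -0.001, -0.001]
contact_force: [0.5, -0.3, 0.3]
grip_width: 55.7
gripper_force: 0.0
```

```bash
python3 - <<'E'
from h import *
np.set_printoptions(precision=3,suppress=True)
c,im=shot("wrist","w9"); o=env.get_obs(); M=R.from_quat(o["tcp_rot"]).as_matrix(); print(o["position"],np.arctan2(M[1,0],M[0,0]),o["time_s"])
P=[px2w(c,[p],20)[0] for p,a,m in blobs(im,"orange",60)]; print(P)
for i in range(len(P)):
  for j in range(i):
    d=P[j]-P[i]
    if 110<np.linalg.norm(d)<135: m=(P[i]+P[j])/2; print(m,np.arctan2(d[1],d[0]),R.from_quat(o["tcp_rot"]).inv().apply(np.r_[m,89]-o["position"]))
# seated tube check with earlier pose
import copy
c2=copy.deepcopy(c); dT=np.array([548.7,178.4,284.7])-o["position"]; c2["world_from_camera"]=c["world_from_camera"].copy(); c2["world_from_camera"][:3,3]+=dT
print("tube0 ends",px2w(c2,[(281.5,34.2),(281.5,181.2)],58),"base edges",px2w(c2,[(250,57.5),(250,169)],8))
E
```

```text
[ 507.54  -428.541  263.601] -0.02003784340029898 18.55
[array([ 608.58 , -430.866]), array([ 486.918, -427.997])]
[ 547.749 -429.432] -0.02357540804143562 [ 40.373   0.269 174.565]
tube0 ends [[689.559 176.142]
 [562.465 178.811]] base edges [[678.871 207.947]
 [566.209 212.854]]
```

>>> drive_tool --targets '[{"travel":[40.3,0.3,0],"angular":[0,0,0],"fingers":0.6},{"travel":[0,0,50],"angular":[0,0,0],"fingers":0.6},{"travel":[0,0,60],"angular":[0,0,0],"fingers":0.6},{"travel":[0,0,40],"angular":[0,0,0],"fingers":0.6},{"travel":[0,0,25],"angular":[0,0,0],"fingers":0.6},{"travel":[0,0,0],"angular":[0,0,0],"fingers":0.3},{"travel":[0,0,0],"angular":[0,0,0],"fingers":0},{"travel":[0,0,0],"angular":[0,0,0],"fingers":0}]' --newtons 50

```text
time_s: 19.55
position: [548.4, -429.6, 91.1]
tcp_rot: [1.0, -0.01, 0.001, 0.001]
contact_force: [-0.1, -0.3, 0.7]
grip_width: 30.5
gripper_force: 0.0
```

>>> drive_tool --targets '[{"travel":[0,0,0],"angular":[0,0,0],"fingers":0},{"travel":[0,0,0],"angular":[0,0,0],"fingers":0}]'

```text
time_s: 19.8
position: [548.0, -429.5, 90.3]
tcp_rot: [1.0, -0.01, 0.001, 0.0]
contact_force: [-0.5, 1.2, 6.6]
grip_width: 18.6
gripper_force: 50.0
```

>>> drive_tool --targets '[{"travel":[0,0,-30],"angular":[0,0,0],"fingers":0},{"travel":[0,0,-50],"angular":[0,0,0],"fingers":0},{"travel":[0,0,-60],"angular":[0,0,0],"fingers":0},{"travel":[0,-20,0],"angular":[0,0,0],"fingers":0},{"travel":[0,-40,0],"angular":[0,0,0],"fingers":0},{"travel":[0,-50,0],"angular":[0,0,0],"fingers":0},{"travel":[0,-50,0],"angular":[0,0,0],"fingers":0},{"travel":[0,-50,0],"angular":[0,0,0],"fingers":0}]'

```text
time_s: 20.8
position: [551.4, -217.6, 229.3]
tcp_rot: [1.0, -0.01, -0.0, -0.0]
contact_force: [1.0, -0.8, -1.4]
grip_width: 18.9
gripper_force: 50.0
```

>>> drive_tool --targets '[{"travel":[0,-50,0],"angular":[0,0,0],"fingers":0},{"travel":[0,-50,0],"angular":[0,0,0],"fingers":0},{"travel":[0,-50,0],"angular":[0,0,0],"fingers":0},{"travel":[0,-50,0],"angular":[0,0,0],"fingers":0},{"travel":[0,-50,0],"angular":[0,0,0],"fingers":0},{"travel":[0,-50,0],"angular":[0,0,0],"fingers":0},{"travel":[0,-50,0],"angular":[0,0,0],"fingers":0},{"travel":[0,-50,0],"angular":[0,0,0],"fingers":0}]'

```text
time_s: 21.8
position: [559.1, 182.3, 229.4]
tcp_rot: [1.0, -0.01, 0.0, 0.0]
contact_force: [-0.3, -0.6, -1.9]
grip_width: 18.6
gripper_force: 50.0
```

>>> drive_tool --targets '[{"travel":[30,-50,0],"angular":[0,0,0],"fingers":0},{"travel":[31,-50,0],"angular":[0,0,0],"fingers":0},{"travel":[0,-30,0],"angular":[0,0,0],"fingers":0},{"travel":[0,0,0],"angular":[0,0,0],"fingers":0},{"travel":[0,0,0],"angular":[0,0,0],"fingers":0}]'

```text
time_s: 22.42
position: [622.7, 308.8, 229.1]
tcp_rot: [1.0, -0.01, -0.0, 0.0]
contact_force: [0.4, -0.1, -1.1]
grip_width: 18.7
gripper_force: 50.0
```

```bash
python3 t.py w10 "[624.5,309.3,150]"
```

```text
[622.817 308.527 229.311] yaw -0.019975379676729233 z [-0. -0. -1.] 22.475 18.487849712375844 [ 0.426  0.521 -0.066]
orange [447.946 128.041] 460 [692.931 231.482]
orange [281.723 152.087] 1087 [682.906 307.789]
orange [429.526 270.997] 367 [620.899 232.579]
orange [280.631 370.97 ] 878 [559.355 310.815]
blue [479.02   12.707] 661 [764.826 174.878]
blue [529.106  48.415] 586 [743.523 135.73 ]
blue [346.338 164.135] 325 [663.838 261.957]
blue [426.13  164.132] 393 [663.095 203.77 ]
blue [252.902 167.817] 153 [662.432 328.678]
blue [341.1   249.983] 402 [597.623 263.671]
blue [416.55  247.698] 444 [598.003 204.652]
tool shift [ 1.69  -0.83  79.311]
```

>>> drive_tool --targets '[{"travel":[3,0,0],"angular":[0,0,0],"fingers":0},{"travel":[0,0,40],"angular":[0,0,0],"fingers":0},{"travel":[0,0,35],"angular":[0,0,0],"fingers":0},{"travel":[0,0,8],"angular":[0,0,0],"fingers":0},{"travel":[0,0,5],"angular":[0,0,0],"fingers":0},{"travel":[0,0,0],"angular":[0,0,0],"fingers":0}]' --newtons 60

```text
time_s: 23.22
position: [626.5, 309.2, 142.7]
tcp_rot: [1.0, -0.01, 0.001, -0.0]
contact_force: [-0.4, -3.0, 0.2]
grip_width: 19.1
gripper_force: 60.0
```

```bash
python3 t.py w11 "[625.5,308.6,121]"; python3 -c "
import cv2
im=cv2.imread('pics/w11.png');cv2.imwrite('pics/w11c.png',cv2.resize(im[110:280,170:400],None,fx=3,fy=3))"
```

```text
[626.484 309.307 142.727] yaw -0.019395832485741477 z [ 0.002  0.    -1.   ] 23.275 18.422475104536943 [ 0.123 -2.655  0.619]
orange [521.181 144.211] 1049 [689.579 194.391]
orange [281.594 151.945] 1098 [686.937 308.315]
orange [490.508 346.246] 118 [574.941 189.991]
orange [281.603 370.859] 834 [563.432 310.728]
blue [246.483 199.225] 777 [665.838 325.047]
blue [376.494 196.438] 873 [666.02  264.483]
blue [488.991 195.115] 1042 [665.757 209.589]
blue [462.054 297.89 ] 670 [610.33 215.06]
tool shift [-1.009  0.733 21.725]
```

View pics/w11c.png

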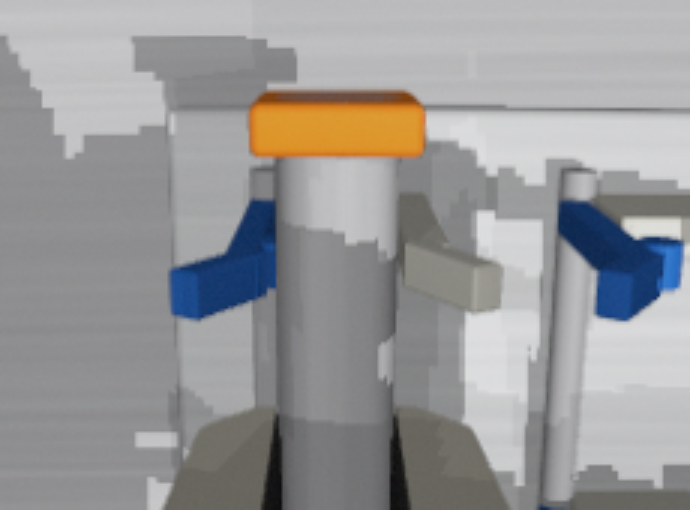

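The tube is centred between the jaw and the prong. Pressing.

>>> drive_tool --targets '[{"travel":[0,0,4],"angular":[0,0,0],"fingers":0},{"travel":[0,0,4],"angular":[0,0,0],"fingers":0},{"travel":[0,0,4],"angular":[0,0,0],"fingers":0},{"travel":[0,0,4],"angular":[0,0,0],"fingers":0},{"travel":[0,0,4],"angular":[0,0,0],"fingers":0},{"travel":[0,0,2],"angular":[0,0,0],"fingers":0},{"travel":[0,0,2],"angular":[0,0,0],"fingers":0},{"travel":[0,0,0],"angular":[0,0,0],"fingers":0}]'

```text
time_s: 24.28
position: [626.5, 310.2, 121.8]
tcp_rot: [1.0, -0.009, 0.001, -0.001]
contact_force: [-13.3, -7.1, 33.1]
grip_width: 18.6
gripper_force: 60.0
```

>>> drive_tool --targets '[{"travel":[0,0,-2],"angular":[0,0,0],"fingers":0},{"travel":[0,0,0],"angular":[0,0,0],"fingers":0.45},{"travel":[0,0,0],"angular":[0,0,0],"fingers":0.45},{"travel":[0,0,0],"angular":[0,0,0],"fingers":0.45},{"travel":[0,0,-50],"angular":[0,0,0],"fingers":0.45},{"travel":[-10,0,-60],"angular":[0,0,0],"fingers":0.6},{"travel":[-30,25,-60],"angular":[0,0,0],"fingers":0.6},{"travel":[-40,40,0],"angular":[0,0,0],"fingers":0.6}]'

```text
time_s: 25.28
position: [549.1, 249.6, 285.5]
tcp_rot: [1.0, -0.009, 0.004, -0.001]
contact_force: [0.8, -0.5, 0.5]
grip_width: 55.5
gripper_force: 0.0
```

>>> drive_tool --targets '[{"travel":[0,0,0],"angular":[0,0,0],"fingers":0.6},{"travel":[0,0,0],"angular":[0,0,0],"fingers":0.6}]'

```text
time_s: 25.52
position: [549.1, 249.4, 282.0]
tcp_rot: [1.0, -0.01, 0.001, -0.0]
contact_force: [0.5, -0.8, -1.0]
grip_width: 55.6
gripper_force: 0.0
```

```bash
python3 - <<'E'
from h import *
np.set_printoptions(precision=1,suppress=True)
c,im=shot("wrist","w12"); print(env.get_obs()["position"],env.get_obs()["time_s"])
for p,a,m in blobs(im,"orange",60):
    x,y,w,h=cv2.boundingRect(m.astype(np.uint8)); e=y if p[1]<110 else y+h; print(p,a,"end z58",px2w(c,[(p[0],e)],58)[0])
cv2.imwrite("pics/w12c.png",cv2.resize(im[10:260,140:450],None,fx=2.3,fy=2.3,interpolation=cv2.INTER_CUBIC)[:,:,::-1])
c,im=shot("top","top1")
m=cv2.imwrite("pics/top1c.png",cv2.resize(im[140:290,150:450],None,fx=2.6,fy=2.6,interpolation=cv2.INTER_CUBIC)[:,:,::-1])
E
```

```text
[549.4 249.7 281.7] 25.575
[362.6  40. ] 332 end z58 [690.2 178.4]
[212.6  45.1] 172 end z58 [689.4 305.6]
[354.7 177.9] 260 end z58 [561.9 181.1]
[216.2 181.1] 259 end z58 [560.6 311. ]
```

View pics/w12c.png

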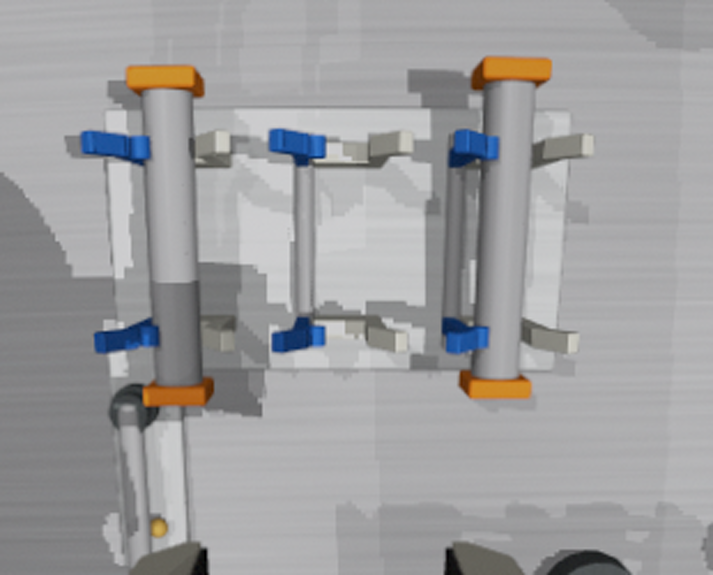

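View pics/top1c.png

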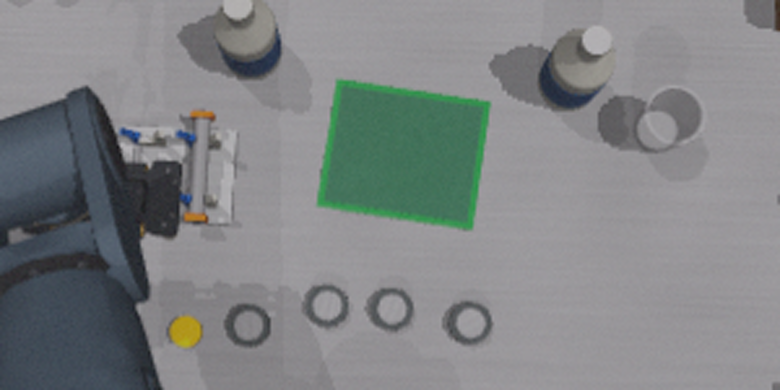

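Both tubes sit under the blue teeth. All four discs and the mat are visible and undisturbed. Now the discs.

>>> drive_tool --targets '[{"travel":[-20,40,-20],"angular":[0,0,0],"fingers":0.8},{"travel":[-20,45,0],"angular":[0,0,0],"fingers":0.8},{"travel":[-20,45,0],"angular":[0,0,0],"fingers":0.8},{"travel":[-20,45,0],"angular":[0,0,0],"fingers":0.8},{"travel":[-30,45,0],"angular":[0,0,0],"fingers":0.8},{"travel":[-30,40,0],"angular":[0,0,0],"fingers":0.8},{"travel":[0,0,0],"angular":[0,0,0],"fingers":0.8},{"travel":[0,0,0],"angular":[0,0,0],"fingers":0.8}]'

```text
time_s: 26.62
position: [404.6, -7.9, 301.9]
tcp_rot: [1.0, -0.01, 0.0, -0.0]
contact_force: [-0.2, -0.5, -0.8]
grip_width: 74.6
gripper_force: 0.0
```

```bash
cat >> h.py <<'E'
def discs(c,im,z=16,lo=250,hi=4000):
    g=cv2.cvtColor(im,cv2.COLOR_RGB2GRAY); m=(g<85).astype(np.uint8)
    cs,hr=cv2.findContours(m,cv2.RETR_CCOMP,cv2.CHAIN_APPROX_NONE); out=[]
    for k,h in zip(cs,hr[0] if len(cs) else []):
        if h[3]>=0 and lo<cv2.contourArea(k)<hi and len(k)>5:
            (e,ax,an)=cv2.fitEllipse(k)
            if min(ax)/max(ax)>.7: out.append((e,ax,px2w(c,[e],z)[0]))
    return out
E
python3 - <<'E'
from h import *
np.set_printoptions(precision=3,suppress=True)
c,im=shot("wrist","w13"); o=env.get_obs(); M=R.from_quat(o["tcp_rot"]).as_matrix(); print(o["position"],np.arctan2(M[1,0],M[0,0]),o["time_s"],o["joints"])
for d in discs(c,im): print(d)
print([px2w(c,[p],14)[0] for p,a,m in blobs(im,"yellow",100)])
ct,it=shot("top","top2")
b=max(blobs(it,"green",500),key=lambda b:b[1]); k=cv2.convexHull(np.argwhere(b[2])[:,::-1].astype(np.float32)); q=cv2.approxPolyDP(k,6,True).reshape(-1,2); W=px2w(ct,q,1); print(W,W.mean(0)); print(cv2.minAreaRect(px2w(ct,k.reshape(-1,2),1).astype(np.float32)))
E
```

```text
[404.586  -7.63  301.75 ] -0.018572417972175497 26.675 [-0.134  0.081  1.999  0.     1.061  1.455]
((172.51260375976562, 151.60867309570312), (30.97311019897461, 38.56008529663086), array([443.638, 112.039]))
[array([435.38 , 188.322])]
[[ 719.048 -167.068]
 [ 568.512 -146.054]
 [ 592.536   38.574]
 [ 744.217   20.64 ]] [656.078 -63.477]
((656.8491821289062, -63.37114715576172), (189.40296936035156, 158.41624450683594), 82.50791931152344)
```

```bash
cat >> h.py <<'E'
def discs(c,im,z=16,lo=250,hi=9000):
    g=cv2.cvtColor(im,cv2.COLOR_RGB2GRAY); out=[]
    for t in range(50,150,10):
        cs,hr=cv2.findContours((g<t).astype(np.uint8),cv2.RETR_CCOMP,cv2.CHAIN_APPROX_NONE)
        for k,h in zip(cs,hr[0] if len(cs) else []):
            if h[3]>=0 and lo<cv2.contourArea(k)<hi:
                e,ax,an=cv2.fitEllipse(k)
                if min(ax)/max(ax)>.7 and cv2.contourArea(k)>.9*np.pi/4*ax[0]*ax[1]: out.append((t,np.round(ax,1),px2w(c,[e],z)[0]))
    return out
E
python3 - <<'E'
from h import *
np.set_printoptions(precision=1,suppress=True)
im=cv2.imread("pics/w13.png")[:,:,::-1].copy(); c=optics.calibration("wrist")
for d in sorted(discs(c,im),key=lambda d:d[2][1]): print(*d)
E
```

```text
140 [30.6 32.8] [ 452.8 -143.9]
130 [30.9 33. ] [ 452.9 -143.9]
100 [32.5 34.3] [ 452.9 -143.8]
110 [31.6 34.2] [ 452.8 -143.8]
120 [31.3 33.6] [ 452.8 -143.8]
120 [32.8 34.1] [467.  -52.1]
110 [33.3 34.2] [466.9 -52.1]
140 [32.1 33.3] [466.9 -52. ]
130 [32.5 33.7] [467. -52.]
100 [33.8 34.7] [467.  -51.9]
120 [31.3 33.7] [469.6  23.6]
100 [33.3 34.3] [469.2  23.7]
110 [32.3 34.1] [469.3  23.8]
80 [31.4 39.3] [442.9 112.2]
90 [30.6 33.3] [443.4 114.7]
110 [28.3 31.7] [443.7 114.7]
100 [29.7 32.4] [443.4 115. ]
```

>>> drive_tool --targets '[{"travel":[0,0,0],"angular":[0,0,-0.182],"fingers":0.9},{"travel":[0,0,0],"angular":[0,0,-0.182],"fingers":0.9},{"travel":[0,0,0],"angular":[0,0,-0.182],"fingers":0.9},{"travel":[0,0,0],"angular":[0,0,-0.182],"fingers":0.9},{"travel":[0,0,0],"angular":[0,0,-0.182],"fingers":0.9},{"travel":[0,0,0],"angular":[0,0,-0.182],"fingers":0.9},{"travel":[0,0,0],"angular":[0,0,-0.182],"fingers":0.9},{"travel":[0,0,0],"angular":[0,0,-0.182],"fingers":0.9}]'

```text
time_s: 27.72
position: [404.2, -7.4, 301.5]
tcp_rot: [0.75, 0.661, -0.0, -0.0]
contact_force: [0.1, 0.4, -1.7]
grip_width: 83.7
gripper_force: 0.0
```

>>> drive_tool --targets '[{"travel":[0,0,40],"angular":[0,0,0],"fingers":0.9},{"travel":[0,0,0],"angular":[0,0,0],"fingers":0.9}]'

```text
time_s: 27.98
position: [403.1, -7.4, 260.1]
tcp_rot: [0.753, 0.659, -0.002, -0.002]
contact_force: [0.4, 0.7, -0.0]
grip_width: 83.6
gripper_force: 0.0
```

```bash
cat > d.py <<'E'
import sys
from h import *
np.set_printoptions(precision=1,suppress=True)
o=env.get_obs(); T=R.from_quat(o["tcp_rot"]); M=T.as_matrix()
print(o["position"],"yaw %.3f"%np.arctan2(M[1,0],M[0,0]),"t",o["time_s"],"j6 %.2f"%o["joints"][5],o["contact_force"])
if len(sys.argv)>2:
    c,im=shot("wrist",sys.argv[2])
    L=[]
    for d in discs(c,im):
        if not any(np.hypot(*(d[2]-e))<15 for e in L): L.append(d[2])
    print("discs",L)
for t in eval(sys.argv[1]): print("to",t,T.inv().apply(np.r_[t,86]-o["position"]))
E
python3 d.py "[(469.3,23.7),(466.9,-52)]" w14
```

```text
[403.1  -7.4 260.1] yaw 1.438 t 27.975 j6 -0.00 [ 0.4  0.7 -0. ]
discs [array([443.9, 115.2]), array([ 453., -143.]), array([467.3, -52.5]), array([469.5,  23.7])]
to (469.3, 23.7) [ 39.6  62.3 173.8]
to (466.9, -52) [-35.8  70.  173.8]
```

>>> drive_tool --targets '[{"travel":[20,31,0],"angular":[0,0,0],"fingers":0.9},{"travel":[20,31.2,0],"angular":[0,0,0],"fingers":0.9},{"travel":[0,0,50],"angular":[0,0,0],"fingers":0.9},{"travel":[0,0,50],"angular":[0,0,0],"fingers":0.9},{"travel":[0,0,50],"angular":[0,0,0],"fingers":0.9},{"travel":[0,0,15],"angular":[0,0,0],"fingers":0.9},{"travel":[0,0,0],"angular":[0,0,0],"fingers":0.9},{"travel":[0,0,0],"angular":[0,0,0],"fingers":0.9}]' --newtons 8

```text
time_s: 29.02
position: [471.7, 23.2, 98.5]
tcp_rot: [0.753, 0.658, 0.001, 0.001]
contact_force: [-0.0, 0.6, -0.3]
grip_width: 83.9
gripper_force: 0.0
```

```bash
python3 d.py "[(469.3,23.7)]"
```

```text
[471.7  23.2  98.5] yaw 1.437 t 29.025 j6 0.08 [-0.   0.6 -0.3]
to (469.3, 23.7) [ 0.1 -2.4 12.5]
```

>>> drive_tool --targets '[{"travel":[0,-2.4,11],"angular":[0,0,0],"fingers":0.9},{"travel":[0,0,0],"angular":[0,0,0],"fingers":0.6},{"travel":[0,0,0],"angular":[0,0,0],"fingers":0.4},{"travel":[0,0,0],"angular":[0,0,0],"fingers":0.4},{"travel":[0,0,0],"angular":[0,0,0],"fingers":0.4},{"travel":[0,0,0],"angular":[0,0,0],"fingers":0.4}]'

```text
time_s: 29.78
position: [468.3, 23.5, 85.8]
tcp_rot: [0.753, 0.658, 0.0, 0.0]
contact_force: [-0.4, -0.3, 1.2]
grip_width: 49.5
gripper_force: 8.0
```

```bash
python3 d.py "[(706.4,-21.6)]"; python3 -c "
from bench import env;o=env.get_obs();print(o['grip_width'],o['gripper_force'])"
```

```text
[468.3  23.5  85.8] yaw 1.437 t 29.775 j6 0.08 [-0.4 -0.3  1.2]
to (706.4, -21.6) [-12.9 242.   -0.1]
49.539674212732905 8.000093847513199
```

>>> drive_tool --targets '[{"travel":[0,0,0.6],"angular":[0,0,0],"fingers":0.4},{"travel":[-1,15,0],"angular":[0,0,0],"fingers":0.4},{"travel":[-1.6,27,0],"angular":[0,0,0],"fingers":0.4},{"travel":[-1.6,30,0],"angular":[0,0,0],"fingers":0.4},{"travel":[-1.6,30,0],"angular":[0,0,0],"fingers":0.4}]'

```text
time_s: 30.4
position: [568.6, 4.1, 85.0]
tcp_rot: [0.753, 0.658, -0.001, -0.001]
contact_force: [-3.4, 0.6, 4.2]
grip_width: 49.8
gripper_force: 8.0
```

```bash
python3 d.py "[(706.4,-21.6)]"; python3 -c "
from bench import env;o=env.get_obs();print(o['grip_width'],o['gripper_force'])"
```

```text
[568.6   4.1  85. ] yaw 1.437 t 30.4 j6 0.06 [-3.4  0.6  4.2]
to (706.4, -21.6) [ -7.  140.   -1.3]
49.84461347887563 7.997739538550377
```

>>> drive_tool --targets '[{"travel":[-1.4,30,0],"angular":[0,0,0],"fingers":0.4},{"travel":[-1.4,30,0],"angular":[0,0,0],"fingers":0.4},{"travel":[-1.4,30,0],"angular":[0,0,0],"fingers":0.4},{"travel":[-1.4,28,0],"angular":[0,0,0],"fingers":0.4},{"travel":[-1.4,22,0],"angular":[0,0,0],"fingers":0.4},{"travel":[0,0,0],"angular":[0,0,0],"fingers":0.4},{"travel":[0,0,0],"angular":[0,0,0],"fingers":0.4}]'

```text
time_s: 31.28
position: [705.9, -21.4, 85.1]
tcp_rot: [0.753, 0.658, 0.0, 0.0]
contact_force: [1.2, -1.0, 2.0]
grip_width: 49.9
gripper_force: 8.0
```

```bash
python3 d.py "[(706.4,-21.6)]"; python3 -c "
from bench import env;o=env.get_obs();print(o['grip_width'],o['gripper_force'])"
```

```text
[705.9 -21.4  85.1] yaw 1.437 t 31.275 j6 0.04 [ 1.2 -1.   2. ]
to (706.4, -21.6) [-0.1  0.5 -0.9]
49.870793836396565 7.9981595277786255
```

>>> drive_tool --targets '[{"travel":[0,0,0],"angular":[0,0,0],"fingers":0.66},{"travel":[0,0,0],"angular":[0,0,0],"fingers":0.66},{"travel":[0,0,-40],"angular":[0,0,0],"fingers":0.66},{"travel":[0,0,-60],"angular":[0,0,0],"fingers":0.9},{"travel":[0,0,-40],"angular":[0,0,0],"fingers":0.9},{"travel":[-12,-46,0],"angular":[0,0,0],"fingers":0.9},{"travel":[-12,-46,0],"angular":[0,0,0],"fingers":0.9},{"travel":[-12,-46,0],"angular":[0,0,0],"fingers":0.9}]'

```text
time_s: 32.28
position: [562.7, -38.7, 225.0]
tcp_rot: [0.753, 0.658, -0.0, -0.0]
contact_force: [-0.3, 0.0, 0.3]
grip_width: 83.9
gripper_force: 0.0
```

>>> drive_tool --targets '[{"travel":[-12,-46,0],"angular":[0,0,0],"fingers":0.9},{"travel":[-14,-48,0],"angular":[0,0,0],"fingers":0.9},{"travel":[0,0,0],"angular":[0,0,0],"fingers":0.9},{"travel":[0,0,0],"angular":[0,0,0],"fingers":0.9}]'

```text
time_s: 32.78
position: [468.5, -52.0, 225.4]
tcp_rot: [0.753, 0.658, 0.0, 0.0]
contact_force: [0.2, -0.3, -0.4]
grip_width: 83.7
gripper_force: 0.0
```

```bash
python3 d.py "[(466.9,-52)]" w15; python3 - <<'E'
from h import *
im=optics.grab_frame("top");c=optics.calibration("top")
for d in sorted(discs(c,im,lo=20,hi=300),key=lambda d:d[2][1]): print(*d)
E
```

```text
[468.5 -52.  225.4] yaw 1.437 t 32.775 j6 -0.08 [ 0.2 -0.3 -0.4]
discs [array([ 453. , -144.1]), array([467.2, -52.4]), array([704.6, -20.7])]
to (466.9, -52) [ -0.2  -1.8 139.4]
120 [6.2 6.6] [ 154.70459247 -714.80222895]
130 [15.3 15.9] [ 689.95662265 -366.72998108]
100 [12.5 12.6] [706.34291237 -20.75266905]
110 [12.1 12.2] [705.92183433 -20.63028143]
120 [11.7 12. ] [706.45622685 -20.60235931]
130 [10.8 11.6] [706.50910846 -20.23897581]
140 [10.4 11.3] [705.89104327 -19.96585022]
100 [10.8 11. ] [444.8095885  115.42372648]
90 [11.5 11.9] [444.09501766 115.55377379]
80 [11.8 12.5] [444.15165586 115.80422758]
110 [12.5 13.2] [435.50766641 191.36685107]
```

D2 is on the mat at (706,-21). Next is D3.

>>> drive_tool --targets '[{"travel":[-0.2,-1.8,50],"angular":[0,0,0],"fingers":0.9},{"travel":[0,0,50],"angular":[0,0,0],"fingers":0.9},{"travel":[0,0,30],"angular":[0,0,0],"fingers":0.9},{"travel":[0,0,0],"angular":[0,0,0],"fingers":0.9},{"travel":[0,0,0],"angular":[0,0,0],"fingers":0.9}]'

```text
time_s: 33.5
position: [467.1, -51.9, 95.9]
tcp_rot: [0.753, 0.658, 0.0, 0.0]
contact_force: [1.2, 0.1, 0.8]
grip_width: 84.3
gripper_force: 0.0
```

```bash
python3 d.py "[(467,-52.2)]"
```

```text
[467.1 -51.9  95.9] yaw 1.437 t 33.5 j6 -0.08 [1.2 0.1 0.8]
to (467, -52.2) [-0.3 -0.   9.9]
```

>>> drive_tool --targets '[{"travel":[0,0,10],"angular":[0,0,0],"fingers":0.9},{"travel":[0,0,0],"angular":[0,0,0],"fingers":0.6},{"travel":[0,0,0],"angular":[0,0,0],"fingers":0.4},{"travel":[0,0,0],"angular":[0,0,0],"fingers":0.4},{"travel":[0,0,0],"angular":[0,0,0],"fingers":0.4},{"travel":[0,0,0],"angular":[0,0,0],"fingers":0.4}]'

```text
time_s: 34.25
position: [466.4, -51.9, 85.2]
tcp_rot: [0.753, 0.658, 0.0, 0.0]
contact_force: [0.1, -0.0, 2.0]
grip_width: 49.6
gripper_force: 8.0
```

```bash
python3 d.py "[(693.8,-116.8)]"; python3 -c "
from bench import env;o=env.get_obs();print(o['grip_width'],o['gripper_force'])"
```

```text
[466.4 -51.9  85.2] yaw 1.437 t 34.25 j6 -0.08 [ 0.1 -0.   2. ]
to (693.8, -116.8) [-33.9 234.   -0.6]
49.55390361819276 8.000355809926987
```

>>> drive_tool --targets '[{"travel":[-2.2,15,0.3],"angular":[0,0,0],"fingers":0.4},{"travel":[-4.3,30,0],"angular":[0,0,0],"fingers":0.4},{"travel":[-4.3,30,0],"angular":[0,0,0],"fingers":0.4},{"travel":[-4.3,30,0],"angular":[0,0,0],"fingers":0.4},{"travel":[-4.3,30,0],"angular":[0,0,0],"fingers":0.4},{"travel":[-4.3,30,0],"angular":[0,0,0],"fingers":0.4},{"travel":[-4.3,30,0],"angular":[0,0,0],"fingers":0.4},{"travel":[-3.6,25,0],"angular":[0,0,0],"fingers":0.4}]'

```text
time_s: 35.25
position: [680.2, -112.7, 84.6]
tcp_rot: [0.753, 0.658, -0.001, -0.001]
contact_force: [-5.5, 1.6, 5.7]
grip_width: 49.2
gripper_force: 8.0
```

>>> drive_tool --targets '[{"travel":[-2.3,14,0],"angular":[0,0,0],"fingers":0.4},{"travel":[0,0,0],"angular":[0,0,0],"fingers":0.4},{"travel":[0,0,0],"angular":[0,0,0],"fingers":0.4}]'

```text
time_s: 35.62
position: [693.4, -116.7, 84.7]
tcp_rot: [0.753, 0.658, 0.0, 0.0]
contact_force: [1.6, -0.6, 0.1]
grip_width: 50.1
gripper_force: 8.0
```

>>> drive_tool --targets '[{"travel":[0,0,0],"angular":[0,0,0],"fingers":0.66},{"travel":[0,0,0],"angular":[0,0,0],"fingers":0.66},{"travel":[0,0,-40],"angular":[0,0,0],"fingers":0.66},{"travel":[0,0,-60],"angular":[0,0,0],"fingers":0.9},{"travel":[0,0,-40],"angular":[0,0,0],"fingers":0.9},{"travel":[-12,-47,0],"angular":[0,0,0],"fingers":0.9},{"travel":[-12,-47,0],"angular":[0,0,0],"fingers":0.9},{"travel":[-12,-47,0],"angular":[0,0,0],"fingers":0.9}]'

```text
time_s: 36.62
position: [547.2, -133.5, 224.8]
tcp_rot: [0.753, 0.658, -0.0, -0.0]
contact_force: [0.7, -0.9, -0.1]
grip_width: 83.6
gripper_force: 0.0
```

>>> drive_tool --targets '[{"travel":[-12,-47,0],"angular":[0,0,0],"fingers":0.9},{"travel":[-11,-47,0],"angular":[0,0,0],"fingers":0.9},{"travel":[0,0,0],"angular":[0,0,0],"fingers":0.9},{"travel":[0,0,0],"angular":[0,0,0],"fingers":0.9}]'

```text
time_s: 37.12
position: [453.5, -144.0, 225.2]
tcp_rot: [0.753, 0.658, 0.0, 0.001]
contact_force: [-0.1, 0.7, 0.4]
grip_width: 83.7
gripper_force: 0.0
```

```bash
python3 d.py "[(453,-144)]" w16
```

```text
[ 453.5 -144.   225.2] yaw 1.437 t 37.125 j6 -0.27 [-0.1  0.7  0.4]
discs [array([ 691.8, -116.8]), array([ 453. , -144.4])]
to (453, -144) [ -0.   -0.6 139.2]
```

>>> drive_tool --targets '[{"travel":[0,-0.6,50],"angular":[0,0,0],"fingers":0.9},{"travel":[0,0,50],"angular":[0,0,0],"fingers":0.9},{"travel":[0,0,30],"angular":[0,0,0],"fingers":0.9},{"travel":[0,0,0],"angular":[0,0,0],"fingers":0.9},{"travel":[0,0,9],"angular":[0,0,0],"fingers":0.9},{"travel":[0,0,0],"angular":[0,0,0],"fingers":0.6},{"travel":[0,0,0],"angular":[0,0,0],"fingers":0.4},{"travel":[0,0,0],"angular":[0,0,0],"fingers":0.4}]'

```text
time_s: 38.17
position: [452.5, -143.9, 86.3]
tcp_rot: [0.753, 0.658, 0.0, 0.0]
contact_force: [0.5, -1.0, -0.5]
grip_width: 58.2
gripper_force: 0.0
```

>>> drive_tool --targets '[{"travel":[0,0,0],"angular":[0,0,0],"fingers":0.4},{"travel":[0,0,0],"angular":[0,0,0],"fingers":0.4},{"travel":[0,0,0],"angular":[0,0,0],"fingers":0.4}]'

```text
time_s: 38.55
position: [452.4, -143.9, 86.1]
tcp_rot: [0.753, 0.658, 0.0, 0.0]
contact_force: [-1.0, 0.2, 5.9]
grip_width: 50.0
gripper_force: 8.0
```

```bash
python3 d.py "[(606.6,-105.2)]"
```

```text
[ 452.4 -143.9   86.1] yaw 1.437 t 38.55 j6 -0.27 [-1.   0.2  5.9]
to (606.6, -105.2) [ 58.9 147.6   0.1]
```

>>> drive_tool --targets '[{"travel":[6,15,0.5],"angular":[0,0,0],"fingers":0.4},{"travel":[11,27.5,0],"angular":[0,0,0],"fingers":0.4},{"travel":[11,27.5,0],"angular":[0,0,0],"fingers":0.4},{"travel":[11,27.5,0],"angular":[0,0,0],"fingers":0.4},{"travel":[11,27.5,0],"angular":[0,0,0],"fingers":0.4},{"travel":[8.9,22.6,0],"angular":[0,0,0],"fingers":0.4},{"travel":[0,0,0],"angular":[0,0,0],"fingers":0.4},{"travel":[0,0,0],"angular":[0,0,0],"fingers":0.4}]' --newtons 12

```text
time_s: 39.55
position: [606.4, -105.2, 85.5]
tcp_rot: [0.753, 0.658, 0.0, 0.0]
contact_force: [1.7, -0.0, 2.7]
grip_width: 49.8
gripper_force: 12.0
```

```bash
python3 d.py "[(606.6,-105.2)]" w17; python3 - <<'E'
from h import *
im=optics.grab_frame("top");c=optics.calibration("top");cv2.imwrite("pics/top3.png",im[:,:,::-1])
for d in sorted(discs(c,im,lo=20,hi=300),key=lambda d:d[2][1]): print(*d)
E
```

```text
[ 606.4 -105.2   85.5] yaw 1.437 t 39.55 j6 -0.11 [ 1.7 -0.   2.7]
discs [array([ 605.2, -108.4]), array([667.8, -84.9]), array([703.1, -20.4])]
to (606.6, -105.2) [ 0.1  0.2 -0.5]
130 [ 8.9 11.3] [ 983.3656744  -647.77759027]
140 [14.7 15.7] [ 690.58420972 -367.04429503]
130 [15.5 16.7] [ 690.16245279 -366.97834841]
120 [8.1 9. ] [ 79.46426372 -78.92835855]
130 [7.9 8.7] [ 79.15927293 -78.89638502]
90 [8.4 9.5] [ 79.64189719 -78.84336546]
110 [8.3 9. ] [ 79.28429898 -78.70495199]
100 [8.3 9.5] [ 79.52063177 -78.69152963]
140 [7.2 8.1] [ 79.50103657 -78.52006074]
90 [7.  9.9] [607.18558841 -40.5016503 ]
120 [11.2 12.2] [706.37306641 -20.05807816]
100 [12.4 13.1] [706.83359177 -19.82996848]
140 [10.6 11.3] [706.32643384 -19.72527698]
130 [11.  11.6] [706.92095979 -19.70479655]
110 [11.7 12.4] [706.07373095 -19.60128517]
70 [9.1 9.2] [80.0096644 78.8391777]
80 [8.1 8.7] [79.60998943 79.43414256]
90 [8.  8.1] [79.69404463 79.54130882]
```

>>> drive_tool --targets '[{"travel":[0,0,0],"angular":[0,0,0],"fingers":0.66},{"travel":[0,0,0],"angular":[0,0,0],"fingers":0.66},{"travel":[0,0,-40],"angular":[0,0,0],"fingers":0.66},{"travel":[0,0,-60],"angular":[0,0,0],"fingers":0.9},{"travel":[0,0,-40],"angular":[0,0,0],"fingers":0.9},{"travel":[39.3,-38.1,0],"angular":[0,0,0],"fingers":0.9},{"travel":[39.3,-38.1,0],"angular":[0,0,0],"fingers":0.9},{"travel":[39.3,-38.1,0],"angular":[0,0,0],"fingers":0.9}]'

```text
time_s: 40.65
position: [507.3, 28.0, 225.0]
tcp_rot: [0.753, 0.658, -0.0, -0.0]
contact_force: [0.3, -0.1, 0.1]
grip_width: 84.0
gripper_force: 0.0
```

>>> drive_tool --targets '[{"travel":[39.3,-38.1,0],"angular":[0,0,0],"fingers":0.9},{"travel":[39.3,-38.1,0],"angular":[0,0,0],"fingers":0.9},{"travel":[0,0,0],"angular":[0,0,0],"fingers":0.9},{"travel":[0,0,0],"angular":[0,0,0],"fingers":0.9}]'

```text
time_s: 41.15
position: [444.1, 114.8, 225.3]
tcp_rot: [0.753, 0.658, 0.0, 0.0]
contact_force: [-1.1, -0.7, 0.0]
grip_width: 83.6
gripper_force: 0.0
```

```bash
python3 d.py "[(443.8,115)]" w18; python3 - <<'E'
from h import *
im=optics.grab_frame("top");c=optics.calibration("top");cv2.imwrite("pics/top4.png",im[:,:,::-1])
for d in sorted(discs(c,im,lo=20,hi=300),key=lambda d:d[2][1]):
  if 400<d[2][0]<800 and d[0] in(90,120): print(*d)
E
```

```text
[444.1 114.8 225.3] yaw 1.437 t 41.15 j6 0.29 [-1.1 -0.7  0. ]
discs [array([443.9, 115.5])]
to (443.8, 115) [  0.2  -0.4 139.3]
90 [12.8 13.1] [ 693.72635728 -117.05162122]
120 [11.3 11.7] [ 693.73749414 -116.82207493]
120 [11.8 12. ] [ 606.7333413  -106.74039972]
120 [11.7 11.8] [706.29373008 -20.5341935 ]
```

>>> drive_tool --targets '[{"travel":[0.4,-0.4,50],"angular":[0,0,0],"fingers":0.9},{"travel":[0,0,50],"angular":[0,0,0],"fingers":0.9},{"travel":[0,0,30],"angular":[0,0,0],"fingers":0.9},{"travel":[0,0,0],"angular":[0,0,0],"fingers":0.9},{"travel":[0,0,9],"angular":[0,0,0],"fingers":0.9},{"travel":[0,0,0],"angular":[0,0,0],"fingers":0.6},{"travel":[0,0,0],"angular":[0,0,0],"fingers":0.4},{"travel":[0,0,0],"angular":[0,0,0],"fingers":0.4}]'

```text
time_s: 42.25
position: [443.8, 115.6, 86.8]
tcp_rot: [0.753, 0.658, 0.0, 0.0]
contact_force: [0.3, 0.3, 0.3]
grip_width: 58.0
gripper_force: 0.0
```

>>> drive_tool --targets '[{"travel":[0,0,0],"angular":[0,0,0],"fingers":0.4},{"travel":[0,0,0],"angular":[0,0,0],"fingers":0.4},{"travel":[0,0,0],"angular":[0,0,0],"fingers":0.4}]'

```text
time_s: 42.62
position: [443.7, 115.6, 86.6]
tcp_rot: [0.753, 0.658, 0.0, 0.0]
contact_force: [-1.8, 0.0, 5.3]
grip_width: 49.3
gripper_force: 12.0
```

```bash
python3 d.py "[(619.2,-10)]"
```

```text
[443.7 115.6  86.6] yaw 1.437 t 42.625 j6 0.29 [-1.8  0.   5.3]
to (619.2, -10) [-101.   190.7    0.6]
```

>>> drive_tool --targets '[{"travel":[-7,13.2,0.5],"angular":[0,0,0],"fingers":0.4},{"travel":[-13.4,25.3,0.2],"angular":[0,0,0],"fingers":0.4},{"travel":[-13.4,25.3,0],"angular":[0,0,0],"fingers":0.4},{"travel":[-13.4,25.3,0],"angular":[0,0,0],"fingers":0.4},{"travel":[-13.4,25.3,0],"angular":[0,0,0],"fingers":0.4},{"travel":[-13.4,25.3,0],"angular":[0,0,0],"fingers":0.4},{"travel":[-13.4,25.3,0],"angular":[0,0,0],"fingers":0.4},{"travel":[-13.4,25.3,0],"angular":[0,0,0],"fingers":0.4}]'

```text
time_s: 43.62
position: [618.5, -9.7, 85.8]
tcp_rot: [0.753, 0.658, -0.001, -0.001]
contact_force: [-5.2, 4.1, 9.8]
grip_width: 49.4
gripper_force: 12.0
```

>>> drive_tool --targets '[{"travel":[0,0,0],"angular":[0,0,0],"fingers":0.4},{"travel":[0,0,0],"angular":[0,0,0],"fingers":0.4},{"travel":[0,0,0],"angular":[0,0,0],"fingers":0.66},{"travel":[0,0,0],"angular":[0,0,0],"fingers":0.66},{"travel":[0,0,-40],"angular":[0,0,0],"fingers":0.66},{"travel":[0,0,-60],"angular":[0,0,0],"fingers":0.8},{"travel":[0,0,-60],"angular":[0,0,0],"fingers":0.8},{"travel":[0,0,-20],"angular":[0,0,0],"fingers":0.8}]'

```text
time_s: 44.62
position: [619.0, -9.4, 269.2]
tcp_rot: [0.753, 0.658, 0.002, 0.001]
contact_force: [0.4, 0.1, -0.7]
grip_width: 74.1
gripper_force: 0.0
```

>>> drive_tool --targets '[{"travel":[0,-60,0],"angular":[0,0,0],"fingers":0.8},{"travel":[0,-60,0],"angular":[0,0,0],"fingers":0.8},{"travel":[0,-60,0],"angular":[0,0,0],"fingers":0.8},{"travel":[0,-60,0],"angular":[0,0,0],"fingers":0.8},{"travel":[0,0,0],"angular":[0,0,0],"fingers":0.8}]'

```text
time_s: 45.25
position: [377.0, 23.0, 265.0]
tcp_rot: [0.753, 0.659, -0.001, -0.001]
contact_force: [0.4, 0.4, -0.6]
grip_width: 74.2
gripper_force: 0.0
```

```bash
python3 - <<'E'
from h import *
im=optics.grab_frame("top");c=optics.calibration("top");cv2.imwrite("pics/top5c.png",cv2.resize(im[150:290,150:450],None,fx=2.6,fy=2.6,interpolation=cv2.INTER_CUBIC)[:,:,::-1])
for d in sorted(discs(c,im,lo=20,hi=300),key=lambda d:d[2][1]):
  if 400<d[2][0]<800 and d[0] in(90,120): print(*d)
E
```

```text
90 [12.9 13. ] [ 693.70391343 -117.18521983]
120 [11.2 11.7] [ 693.58443346 -116.74287668]
120 [11.8 12. ] [ 606.7333413  -106.74039972]
90 [12.6 14.8] [ 608.60383389 -106.4353808 ]
120 [11.1 11.6] [706.53666973 -20.44404757]
90 [12.7 13. ] [706.63734262 -20.30692356]
90 [12.8 13.1] [619.44120452  -8.66000391]
120 [11.3 11.9] [618.89658109  -8.42441386]
```

View pics/top5c.png

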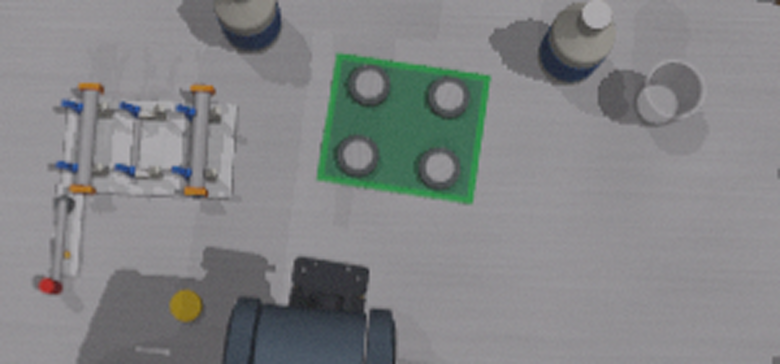

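All four discs lie within the mat: (368,86), (447,97), (356,156) and (438,168). Both tubes are in clips and the leg is out, so I'm handing in.

```bash
python3 -c "
from bench import env
print(env.sign_off())"
```

```text
the job is handed in; nothing more can be done
None
```

The job is handed in at about 45 s. The leg is swung out behind its catch, both tubes are pressed home in clips 0 and 2 (about 3 mm off centre lengthwise), and all four discs were slid flat onto the mat. The bottles, cap, beaker and brush were left alone.

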